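# Couple the cooling-air nozzle in the glass studio

### The job

Fit the blue air nozzle to the bench air coupler: push the coupler's sprung sleeve back (down) by its red lever and turn the lever under the keeper so that it stays back, push the blue nozzle's stem gently into the mouth, turning it to find its keyed seat, until its shoulder is fully home on the mouth, then turn the lever out of the keeper and let the sleeve spring fully forward to lock the nozzle in. Never force the stem, leave the orange nozzle and the other things alone, and leave the coupled nozzle standing by itself.

Things in the scene. Friction and masses are not known exactly. Their poses are not given: they have to be found in the camera images.
- coupler: Air coupler fixed upright on the bench: round grey base 110 mm across, 12 mm thick; brass body 33 mm across, its mouth 85 mm above the bench. Origin: centre of the base's underside, z up along the axis, x the way the sleeve's lever points when sleeve_turn is 0. Two inner jaws 11.5 to 16.5 mm below the mouth block a stem unless the sleeve is at least 11 mm back.
- mouth (a point): Centre of the coupler's mouth, on the axis, 85 mm above the bench. A 4 mm deep funnel narrows from 24 mm to the 18 mm bore. Same axes as the coupler.
- keeper (a point): Centre of the underside of the keeper, a dark steel hook beside the lever that holds it down: plate 14 mm (coupler x) by 30 mm (y) by 6 mm thick, its underside 53 mm above the bench; at x 30 to 44, y 11 to 41 mm from the coupler's axis. Its post, at y 33 to 41, stands on the base. The lever enters below it from the low y side.
- seat (a point): Centre of the keyed seat's top inside the bore, 29 mm below the mouth, out of sight: a slot 10 mm wide and 11 mm deep for the stem's flat tang. The slot's long direction lies anywhere within 0.8 rad either side of the coupler's x axis (differs each time, cannot be seen: feel for it); half a turn makes no difference. The tang enters within 0.15 to 0.28 rad.
- lever_grip (a point): Where to pinch the sleeve's lever: on its centre line, 78 mm from the coupler's axis, 60 mm above the bench at rest; moves with the sleeve. The lever is a straight level bar 12 mm wide, 10 mm high, out to 95 mm from the axis, outer 40 mm red, free on both sides there. x along the lever outwards, z up.
- sleeve (a joint): How far the sleeve (steel tube 44 mm across, top 2 mm below the mouth at rest) is pushed back, that is down, in m: 0 fully forward (up), 0.015 hard stop. A spring pushes it forward with about 5 N at 0 and 10 N at 0.015. From 0.012 on, the lever passes beneath the keeper. It cannot go fully forward while a stem that is not fully home blocks the jaws.
- sleeve_turn (a joint): Turn of sleeve and lever about the coupler's axis in rad, counter-clockwise from above positive: 0 to 0.08 at the start, lever beside the keeper; stop at 0.5. With the sleeve back, a turn of 0.25 to 0.5 puts the lever under the keeper, which then holds the sleeve at about 0.012; turned back below 0.1 it is clear and springs forward.
- blue_nozzle: Loose nozzle, about 180 g, stem down in a rack hole. Origin: centre of the shoulder's underside, z up. Brass shoulder 30 mm across, 5 thick; blue block 26 mm (x) by 24 (y), from 5 to 43 mm up: pinch across y about 29 mm up; tip at 53. Stem 16 mm across to -28 mm, neck 10 mm from -8 to -20; tang 14 (x) by 6 (y) to -38. Origin is at the mouth when home, 9 mm above with the tang on the unaligned seat.
- orange_nozzle: The same nozzle with an orange block, in the other hole of the rack: leave it there.
- rack: Fixed wooden rack, 150 mm along x, 70 mm along y, 50 mm high, with two holes 22 mm across at x = -37 and +37 mm, y = 0. Origin: centre of its underside. The nozzles' shoulders rest on its top.
- tumbler: Loose green glass tumbler 76 mm across, 95 mm high, upright; origin at the centre of its foot.
- jacks: Loose dark steel jacks (large tweezers) lying flat, 180 mm long, 56 mm wide, 12 mm high; origin on the bench between the blades, x towards the tips.
- paddle: Loose wooden paddle lying flat, 14 mm thick, blade 100 by 80 mm, handle 110 mm; origin where handle and blade meet, x towards the blade.
There are look-alikes about, which are no part of the job. Leave any pink or turquoise look-alike of the blue_nozzle alone.

How it is judged (in metres and radians):
On the way, in this order (a step that is already met when the one before it is completed fails the run):
1. the sleeve is pushed back and its lever held under the keeper, the fingers off it (value of joint sleeve above 0.011 m and value of joint sleeve_turn above 0.2 rad and contact force between coupler and the fingers below 0.1 N), for 0.2 s.
2. the blue nozzle is fully home in the mouth while the sleeve is still held back (value of joint sleeve above 0.01 m and z of blue_nozzle in the frame of mouth between -0.003 and 0.0025 m and horizontal distance between blue_nozzle and mouth below 0.003 m), for 0.2 s.
At the end, for the whole second after the job is handed in: The blue nozzle stands in the coupler, shoulder within 2.5 mm of the mouth, centred within 3 mm, upright within 0.08 rad and at rest; the sleeve is fully forward (within 2 mm) with its lever out of the keeper (turned less than 0.15 rad) (value of joint sleeve below 0.002 m and value of joint sleeve_turn below 0.15 rad and z of blue_nozzle in the frame of mouth between -0.003 and 0.0025 m and horizontal distance between blue_nozzle and mouth below 0.003 m and angle between blue_nozzle's own z axis and vertical below 0.08 rad and linear speed of blue_nozzle below 0.01 m/s); the robot touches nothing.
It fails at once if the stem is forced: more than 45 N between the blue nozzle and the coupler (contact force between blue_nozzle and coupler above 45 N).
It fails at once if the orange nozzle is disturbed (moved over 15 mm) (distance of orange_nozzle from where it was at the start of the episode above 0.015 m).
It fails at once if the tumbler, jacks or paddle is disturbed (moved over 20 mm) (distance of any of tumbler, jacks, paddle from where it was at the start of the episode above 0.02 m).
It also fails if it takes over 72 s, if anything falls off the work surface, if the arm or the gripper's body presses on something with over 40 N, if the wrist force passes 120 N, or if a joint passes its speed limit or range.

### The arm

A 7-joint arm with a two-finger parallel gripper is mounted at the origin on the work surface. World frame = base frame: x ahead of the robot, y to its left, z up, the work surface at z = 0. Lengths are in mm, angles in rad, forces in N, time in s.
With the tool pointing down it reaches from about 425 to 825 mm from the base axis. Payload 3.6 kg.
Tool frame: the origin (TCP) lies midway between the tips of the shut fingers; the grasp point (between the pads) lies 19 mm behind it; z points along the fingers, x is the direction in which the jaws open and shut, and the axes are right-handed (so a half turn about z gives the same grasp; the last joint's range is limited). The gripper opens to 85 mm and grips with 20 to 120 N. Pads are 22 mm wide; open, the fingers measure 114 mm over their backs; the gripper's body (76 mm by 85 mm) begins 54 mm behind the grasp point. The pads swing forward as they close: fully open they stand 13 mm farther back than shut.
Start: joints at [1.183, 0.615, -0.013, 1.423, 0.008, 1.103, -0.04], TCP at [229.474, -608.115, 231.297] pointing down, gripper open.
Joint ranges: [-3.12, 3.12], [-0.3, 2.06], [-1.34, 1.32], [0.26, 2.42], [-1.36, 4.5], [0.01, 1.98], [-2.84, 2.84]. Speed limits (rad/s): [2.79, 2.79, 3.14, 3.14, 3.14, 3.14, 3.14].

### API

Orientations are given as a unit quaternion [x, y, z, w].
In Python, from station import manip gives the robot as it stands.
- The arm moves only by the tool move_arm, never from a script. Its argument "motion" is a list of rows, each an object of numbers: "tx", "ty", "tz": the shift along the tool's x, y, z in cm; "ax", "ay", "az": the turn, a rotation vector about the tool's x, y, z in units of 5 degrees (1.0 is 5 degrees); "hand": the finger opening in cm, from 0 to 8.54. In form: [{"tx": .., "ty": .., "tz": .., "ax": .., "ay": .., "az": .., "hand": ..}, ...]. A call has 1 to 12 rows; each row shifts and turns the commanded pose from where the row before left it, along the tool's axes as they then stand; what a row does not reach is not made up. A row lasts 1/8 s, in which the tool goes at most 62.5 mm and 10.7 degrees, less where a joint would pass 70% of its speed; a pose out of reach is approached as far as the arm can. A call is refused whole if a number of a shift passes 6.25 or a number of a turn 1, either way. A call with a gripper value outside its range is refused whole. The fingers move at their own pace and stop on an object; "squeeze" is the grip in N (left out, the last holds). Time passes only in rows, so rows that do not move let the fingers close. It gives the time, the measured TCP pose, the force and the opening at its end, in the units of the state.
- manip.read_state(): the state, without advancing time (a new reading comes with each control period).
- manip.camera(name): name is "scene" or "top" or "wrist"; returns (picture, depth): 420x560x3 uint8, blue, green, red; 420x560 float32, mm along the optical axis (not along the pixel's ray), 0 where there is no reading.
- manip.camera_model(name): a dict with "camera_matrix" (3x3 intrinsics, pixels), "cam_to_world" (4x4, takes a point from camera to world coordinates). Camera axes: x right, y up, looking along -z (the intrinsics and any distortion apply to the point x, -y, -z); pixel columns grow to the right and rows downward; lengths in mm; the calibration is good to about 2 mm. A picture is of the moment at which its call begins: read the wrist's pose just before it. camera_model takes no time and is no camera call; for the wrist camera it gives the pose at the moment of the call.
- manip.hand_in(): hands the job in, once; it reports no verdict.
The state is a dict: "t": time; "joint_pos": joint angles; "joint_velocities": joint speeds; "joint_efforts": joint torques, N m; "ee_pos": TCP position; "tcp_rot": TCP orientation; "force": force on the tool from outside, world axes, zero at the start; "moment": the same for the moment, N m; "width": finger opening in mm.
Only numpy, scipy, OpenCV 4.12 (cv2) and the standard library are available. Lean on these libraries where they do the work, as an engineer would, in place of code of your own. Each camera call takes 0.05 s, during which the arm holds its last target.

## Working session

There is one attempt and no reset: what is moved stays moved. The work goes in short steps, Python scripts to look and compute and a tool call to move; the robot and the scene stay as the last step left them, time stands still between calls to the robot, and variables do not carry over. Pictures are saved under pics/ and viewed, and the job is handed in when it is done.

Besides the shell and the picture viewer there is one more tool, called after ">>>" as name(argument=value, ...), one argument or row to a line, values as JSON. move_arm: Moves the arm, as the interface text tells. Its arguments: {"type":"object","properties":{"motion":{"type":"array"},"squeeze":{"type":"number"}},"required":["motion"]}

```bash
ls; mkdir -p pics; python3 - <<'E'
from station import manip
import cv2,numpy as np
s=manip.read_state();print(s)
for n in ["scene","top","wrist"]:
    p,d=manip.camera(n);cv2.imwrite(f"pics/{n}0.png",p);np.save(f"pics/{n}0.npy",d)
    m=manip.camera_model(n);print(n,np.round(m["camera_matrix"],1).tolist(),np.round(m["cam_to_world"],3).tolist(),[k for k in m])
    np.savez(f"pics/{n}0m.npz",K=m["camera_matrix"],T=m["cam_to_world"])
E
```

```text
pics
{'t': 0.0, 'joint_pos': array([ 1.18347573,  0.61590647, -0.0126127 ,  1.424921  ,  0.00813183,
        1.10338873, -0.04042326]), 'joint_velocities': array([ 7.68373917e-05,  8.03319282e-04, -1.06763841e-03,  1.18390983e-03,
       -5.31395609e-04,  1.11312940e-03, -2.72508583e-03]), 'joint_efforts': array([ 5.24997940e-04, -4.69201076e+01,  2.59659905e-01, -1.71027553e+01,
        1.00309492e-02,  9.77567746e-03,  1.22444902e-06]), 'ee_pos': array([ 229.20372698, -607.42435011,  230.13911396]), 'tcp_rot': array([ 8.22523902e-01, -5.68729088e-01, -1.07703927e-03, -7.03428764e-04]), 'force': array([-0.4078211 ,  0.53206942, -0.19618314]), 'moment': array([0.05104983, 0.02024094, 0.05140343]), 'width': 85.1932322186777}
scene [[400.0, 0.0, 281.9], [0.0, 400.0, 205.1], [0.0, 0.0, 1.0]] [[-0.84, -0.419, 0.344, 786.092], [0.542, -0.645, 0.539, 427.63], [-0.004, 0.639, 0.769, 749.698], [0.0, 0.0, 0.0, 1.0]] ['camera_matrix', 'cam_to_world']
top [[456.7, 0.0, 271.7], [0.0, 456.7, 209.0], [0.0, 0.0, 1.0]] [[0.022, 0.981, -0.19, 304.539], [-1.0, 0.019, -0.021, -24.84], [-0.017, 0.191, 0.982, 1073.918], [0.0, 0.0, 0.0, 1.0]] ['camera_matrix', 'cam_to_world']
wrist [[320.2, 0.0, 280.4], [0.0, 320.2, 207.7], [0.0, 0.0, 1.0]] [[0.354, 0.9, 0.256, 293.468], [-0.935, 0.341, 0.094, -583.989], [-0.002, -0.273, 0.962, 373.569], [0.0, 0.0, 0.0, 1.0]] ['camera_matrix', 'cam_to_world']
```

View pics/scene0.png

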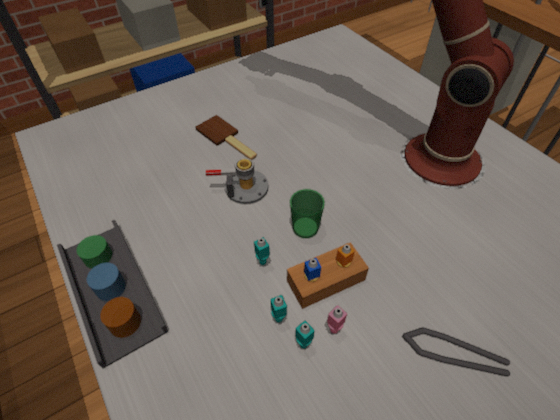

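View pics/top0.png

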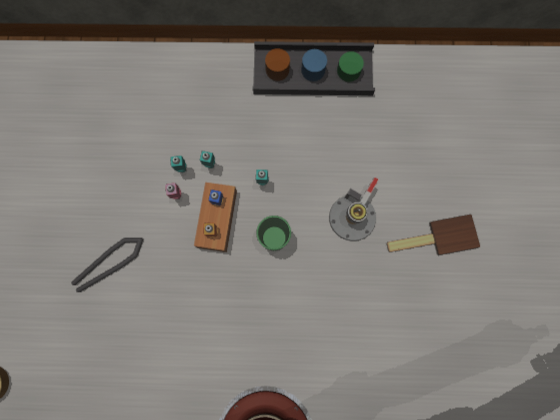

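View pics/wrist0.png

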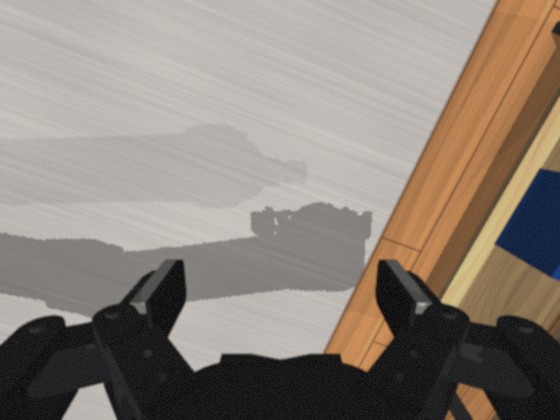

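The top view shows the coupler at about (353,216), with its mouth ring at (357,212), the red lever tip at (373,185) and the keeper at (353,196). The rack is at (216,217), with blue at (215,196) and orange at (210,230). Look-alikes and the tumbler are nearby. Next I measure these.

```bash
cat > h.py <<'E'
import numpy as np, cv2
from scipy.spatial.transform import Rotation as R
def ray(u,v,K,T):
    d=np.linalg.inv(K)@np.array([u,v,1.0]); d=np.array([d[0],-d[1],-d[2]])
    return T[:3,3],T[:3,:3]@d
def onz(u,v,z,K,T):
    o,d=ray(u,v,K,T); return o+d*(z-o[2])/d[2]
def proj(P,K,T):
    p=T[:3,:3].T@(np.asarray(P,float)-T[:3,3]); p=np.array([p[0],-p[1],-p[2]]); q=K@p; return q[:2]/q[2]
def cloud(d,K,T):
    v,u=np.mgrid[:d.shape[0],:d.shape[1]]
    x=(u-K[0,2])/K[0,0]*d; y=(v-K[1,2])/K[1,1]*d
    P=np.stack([x,-y,-d],-1); return P@T[:3,:3].T+T[:3,3]
def load(n):
    m=np.load(f"pics/{n}m.npz"); return cv2.imread(f"pics/{n}.png"),np.load(f"pics/{n}.npy"),m["K"],m["T"]
E
python3 - <<'E'
from h import *
for n in ["top0","scene0"]:
    im,d,K,T=load(n); P=cloud(d,K,T); hsv=cv2.cvtColor(im,cv2.COLOR_BGR2HSV)
    H,S,V=hsv[...,0].astype(int),hsv[...,1],hsv[...,2]
    print(n)
    for nm,m in dict(blue=(H>112)&(H<125)&(S>150)&(V>60),orange=(H>8)&(H<22)&(S>170)&(V>60),red=((H<5)|(H>175))&(S>150)&(V>100),turq=(H>82)&(H<95)&(S>120),pink=(H>160)&(H<174)&(S>60)).items():
        m=m&(P[...,2]>20)&(P[...,2]<130)&(P[...,0]>300)
        k,l,st,c=cv2.connectedComponentsWithStats(m.astype(np.uint8))
        for i in range(1,k):
            if st[i,4]>15:
                Q=P[l==i]; print(nm,c[i].round(1),st[i].tolist(),"med",np.median(Q,0).round(),"zmax",np.percentile(Q[:,2],97).round(1))
    # enlarge crops
    c={"top0":[(353,205),(213,215)],"scene0":[(238,178),(328,270)]}[n]
    for i,(u,v) in enumerate(c):
        cv2.imwrite(f"pics/{n}c{i}.png",cv2.resize(im[v-40:v+40,u-50:u+50],None,fx=7,fy=7,interpolation=cv2.INTER_CUBIC))
E
```

```text
top0
orange [277.2  59.9] [266, 49, 23, 23, 420] med [870.  -8.  56.] zmax 59.0
red [372.5 184.7] [369, 179, 9, 13, 40] med [ 561. -230.   64.] zmax 66.6
turq [207.3 158.2] [201, 153, 11, 10, 36] med [610. 142.  80.] zmax 83.2
turq [177.9 162.4] [172, 156, 11, 11, 41] med [599. 209.  81.] zmax 83.6
turq [261.4 175.4] [257, 170, 10, 10, 39] med [570.  22.  80.] zmax 82.2
scene0
orange [244.2 163.4] [240, 161, 9, 6, 32] med [ 490. -203.   80.] zmax 84.2
orange [246.1 182.8] [240, 178, 12, 10, 58] med [ 502. -181.   33.] zmax 43.7
orange [344.3 256.9] [335, 247, 20, 21, 247] med [458. 138.  78.] zmax 92.9
orange [355.7 276.7] [345, 271, 21, 14, 68] med [443. 166.  34.] zmax 49.8
orange [336.  285.3] [327, 278, 18, 14, 65] med [490. 160.  36.] zmax 49.6
orange [321.  292.2] [314, 287, 16, 12, 50] med [523. 156.  36.] zmax 49.6
orange [308.1 298.2] [303, 293, 11, 11, 41] med [551. 153.  34.] zmax 49.1
orange [116.9 312.1] [101, 297, 33, 31, 764] med [871.  -9.  55.] zmax 57.5
red [213.5 170.8] [206, 170, 15, 3, 34] med [ 559. -233.   64.] zmax 66.7
turq [261.5 251.5] [254, 240, 15, 22, 201] med [582.  31.  68.] zmax 81.6
turq [278.1 309.8] [271, 296, 16, 24, 217] med [622. 158.  72.] zmax 82.1
turq [303.8 336.1] [296, 321, 18, 26, 250] med [613. 223.  73.] zmax 81.8
pink [337.  315.3] [329, 306, 18, 17, 91] med [544. 227.  80.] zmax 82.2
pink [339.8 326.8] [337, 324, 6, 6, 16] med [538. 235.  43.] zmax 59.4
```

```bash
python3 -c "
import cv2,numpy as np
a=[cv2.imread(f'pics/{n}c{i}.png') for n in ('top0','scene0') for i in (0,1)]
a=[cv2.resize(x,(400,300)) for x in a]
cv2.imwrite('pics/crops0.png',np.vstack([np.hstack(a[:2]),np.hstack(a[2:])]))"
```

```text
(no output)
```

View pics/crops0.png

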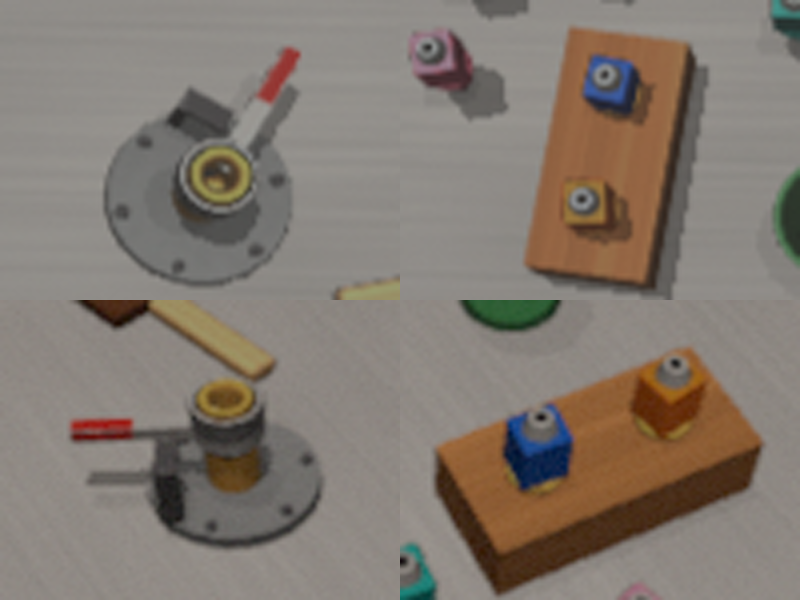

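```bash
python3 - <<'E'
from h import *
im,d,K,T=load("top0")
m=onz(357.3,211.8,85,K,T); r=onz(372.5,184.7,64.5,K,T); print("mouth",m,"red",r, np.hypot(*(r-m)[:2]),np.degrees(np.arctan2(*(r-m)[1::-1])))
print("base",onz(352.5,216.5,10,K,T))
im,d,K,T=load("scene0")
print("mouth",onz(244.5,165,85,K,T),"red",onz(213.5,171.5,63,K,T))
im,d,K,T=load("top0")
for n,u,v in [("blue tip",300/400*0+163+ (605-400)/4,175+75/3.75),("orange tip",163+(582-400)/4,175+200/3.75)]:
    print(n,u,v,onz(u,v,103,K,T))
# rack corners
for u,v in [(570,28),(690,45),(648,287),(528,267)]:
    print(onz(163+(u-400)/4,175+v/3.75,50,K,T).round(1))
E
```

```text
mouth [ 493.43944824 -191.80832122   85.        ] red [ 560.53527945 -230.44893576   64.5       ] 77.42704733006059 -29.93772051921228
base [ 496.26656391 -193.03478689   10.        ]
mouth [ 496.06241023 -189.72043797   85.        ] red [ 559.83826113 -231.42956746   63.        ]
blue tip 214.25 195.0 [521.43205446 122.11076314 103.        ]
orange tip 208.5 228.33333333333334 [447.69096678 131.11945391 103.        ]
[562.6 151.8  50. ]
[553.1  81.8  50. ]
[403.6  99.9  50. ]
[414.2 168.2  50. ]
```

>>> move_arm(
  motion=[
    {"tx": -2.34,"ty": -4.44,"tz": 0.3,"az": -1},
    {"tx": -2.72,"ty": -4.22,"tz": 0.3,"az": -1},
    {"tx": -3.08,"ty": -3.97,"tz": 0.3,"az": -1},
    {"tx": -3.41,"ty": -3.68,"tz": 0.3,"az": -1},
    {"tx": -3.72,"ty": -3.37,"tz": 0.3,"az": -1},
    {"tx": -4.0,"ty": -3.04,"tz": 0.3,"az": -1},
    {"tx": -4.25,"ty": -2.67,"tz": 0.3,"az": -1},
    {"tx": -4.47,"ty": -2.29,"tz": 0.3,"az": -1},
    {"tx": -4.65,"ty": -1.9,"tz": 0.3,"az": -1},
    {"tx": -4.8,"ty": -1.48,"tz": 0.3,"az": -1},
  ],
)

```text
invalid input
```

>>> move_arm(
  motion=[
    {"az": -1},
    {"az": -1},
    {"az": -1},
    {"az": -1},
    {"az": -1},
    {"az": -1},
    {"az": -1},
    {"az": -1},
    {"az": -1},
    {"az": -1},
    {"az": -1},
    {"az": -1},
  ],
)

```text
invalid input
```

>>> move_arm(
  motion=[
    {"az": -1},
    {"az": -1},
    {"az": -1},
    {"az": -0.6},
    {},
  ],
)

```text
invalid input
```

>>> move_arm(
  motion=[
    {"tx": -2.34,"ty": -4.44,"tz": 0.3,"ax": 0,"ay": 0,"az": -1,"hand": 8.5},
    {"tx": -2.72,"ty": -4.22,"tz": 0.3,"ax": 0,"ay": 0,"az": -1,"hand": 8.5},
    {"tx": -3.08,"ty": -3.97,"tz": 0.3,"ax": 0,"ay": 0,"az": -1,"hand": 8.5},
    {"tx": -3.41,"ty": -3.68,"tz": 0.3,"ax": 0,"ay": 0,"az": -1,"hand": 8.5},
    {"tx": -3.72,"ty": -3.37,"tz": 0.3,"ax": 0,"ay": 0,"az": -1,"hand": 8.5},
    {"tx": -4.0,"ty": -3.04,"tz": 0.3,"ax": 0,"ay": 0,"az": -1,"hand": 8.5},
    {"tx": -4.25,"ty": -2.67,"tz": 0.3,"ax": 0,"ay": 0,"az": -1,"hand": 8.5},
    {"tx": -4.47,"ty": -2.29,"tz": 0.3,"ax": 0,"ay": 0,"az": -1,"hand": 8.5},
    {"tx": -4.65,"ty": -1.9,"tz": 0.3,"ax": 0,"ay": 0,"az": -1,"hand": 8.5},
    {"tx": -4.8,"ty": -1.48,"tz": 0.3,"ax": 0,"ay": 0,"az": -1,"hand": 8.5},
  ],
)

```text
t: 1.4
ee_pos: [201.8, -166.3, 201.4]
tcp_rot: [0.986, -0.166, -0.0, -0.0]
force: [-12.1, 11.8, -66.1]
width: 84.8
```

```bash
cat >> h.py <<'E'
def yaw_of(q):
    x=R.from_quat(q).as_matrix()[:,0]; return np.degrees(np.arctan2(x[1],x[0]))
def plan(p0,yaw0,p1,yaw1,n):
    """rows: equal world shifts, equal turns; tool pointing down"""
    v=(np.asarray(p1,float)-p0)/n/10; dy=(yaw1-yaw0)/n
    for i in range(n):
        f=np.radians(yaw0+dy*i)
        print("tx %.2f ty %.2f tz %.2f az %.2f"%(v[0]*np.cos(f)+v[1]*np.sin(f), v[0]*np.sin(f)-v[1]*np.cos(f), -v[2], -dy/5))
E
python3 - <<'E'
from station import manip
from h import *
s=manip.read_state();print({k:np.round(v,3).tolist() for k,v in s.items()}, yaw_of(s['tcp_rot']))
plan(s['ee_pos'],yaw_of(s['tcp_rot']),[562,-231,200],59,16)
E
```

```text
{'t': 1.4, 'joint_pos': [0.904, 0.075, -0.32, 2.422, 0.039, 0.649, 0.221], 'joint_velocities': [0.187, -0.595, -0.15, 0.113, -0.372, 1.442, 0.816], 'joint_efforts': [-1.295, -12.224, -0.096, -11.962, 0.169, -0.038, -0.597], 'ee_pos': [201.779, -166.292, 201.44], 'tcp_rot': [0.986, -0.166, -0.0, -0.0], 'force': [-12.081, 11.828, -66.114], 'moment': [0.037, -0.152, 0.048], 'width': 84.8} -19.066810944782773
tx 2.26 ty -0.35 tz 0.01 az -0.98
tx 2.28 ty -0.16 tz 0.01 az -0.98
tx 2.29 ty 0.03 tz 0.01 az -0.98
tx 2.28 ty 0.23 tz 0.01 az -0.98
tx 2.25 ty 0.42 tz 0.01 az -0.98
tx 2.20 ty 0.61 tz 0.01 az -0.98
tx 2.14 ty 0.80 tz 0.01 az -0.98
tx 2.07 ty 0.98 tz 0.01 az -0.98
tx 1.98 ty 1.15 tz 0.01 az -0.98
tx 1.87 ty 1.31 tz 0.01 az -0.98
tx 1.75 ty 1.47 tz 0.01 az -0.98
tx 1.62 ty 1.61 tz 0.01 az -0.98
tx 1.48 ty 1.74 tz 0.01 az -0.98
tx 1.33 ty 1.86 tz 0.01 az -0.98
tx 1.16 ty 1.97 tz 0.01 az -0.98
tx 0.99 ty 2.06 tz 0.01 az -0.98
```

>>> move_arm(
  motion=[
    {"tx": 1.5,"ty": 0,"tz": 0,"ax": 0,"ay": 0,"az": -0.5,"hand": 8.5},
    {"tx": 2.2,"ty": 0,"tz": 0,"ax": 0,"ay": 0,"az": -1,"hand": 8.5},
  ],
)

```text
t: 1.65
ee_pos: [238.3, -179.5, 201.6]
tcp_rot: [0.995, -0.102, 0.0, 0.0]
force: [-0.1, -0.6, 0.3]
width: 84.8
```

```bash
python3 - <<'E'
from station import manip
from h import *
s=manip.read_state();print({k:np.round(v,3).tolist() for k,v in s.items()}, yaw_of(s['tcp_rot']))
plan(s['ee_pos'],yaw_of(s['tcp_rot']),[562,-231,200],59,15)
E
```

```text
{'t': 1.65, 'joint_pos': [0.877, 0.137, -0.345, 2.348, 0.076, 0.665, 0.271], 'joint_velocities': [-0.129, 0.306, -0.137, -0.36, 0.17, 0.08, 0.323], 'joint_efforts': [0.497, -20.17, -0.443, -10.865, -0.126, 0.025, -0.243], 'ee_pos': [238.304, -179.472, 201.552], 'tcp_rot': [0.995, -0.102, 0.0, 0.0], 'force': [-0.057, -0.624, 0.328], 'moment': [0.042, -0.04, -0.001], 'width': 84.843} -11.720519292348532
tx 2.18 ty -0.10 tz 0.01 az -0.94
tx 2.18 ty 0.08 tz 0.01 az -0.94
tx 2.17 ty 0.26 tz 0.01 az -0.94
tx 2.14 ty 0.43 tz 0.01 az -0.94
tx 2.10 ty 0.61 tz 0.01 az -0.94
tx 2.04 ty 0.78 tz 0.01 az -0.94
tx 1.97 ty 0.94 tz 0.01 az -0.94
tx 1.89 ty 1.10 tz 0.01 az -0.94
tx 1.79 ty 1.25 tz 0.01 az -0.94
tx 1.68 ty 1.40 tz 0.01 az -0.94
tx 1.56 ty 1.53 tz 0.01 az -0.94
tx 1.43 ty 1.65 tz 0.01 az -0.94
tx 1.29 ty 1.77 tz 0.01 az -0.94
tx 1.14 ty 1.87 tz 0.01 az -0.94
tx 0.98 ty 1.95 tz 0.01 az -0.94
```

>>> move_arm(
  motion=[
    {"tx": 2.2,"ty": -0.1,"tz": 0,"ax": 0,"ay": 0,"az": -0.94,"hand": 8.5},
    {"tx": 2.2,"ty": 0.1,"tz": 0,"ax": 0,"ay": 0,"az": -0.94,"hand": 8.5},
    {"tx": 2.2,"ty": 0.25,"tz": 0,"ax": 0,"ay": 0,"az": -0.94,"hand": 8.5},
    {"tx": 2.15,"ty": 0.45,"tz": 0,"ax": 0,"ay": 0,"az": -0.94,"hand": 8.5},
    {"tx": 2.1,"ty": 0.6,"tz": 0,"ax": 0,"ay": 0,"az": -0.94,"hand": 8.5},
    {"tx": 2.05,"ty": 0.8,"tz": 0,"ax": 0,"ay": 0,"az": -0.94,"hand": 8.5},
    {"tx": 1.95,"ty": 0.95,"tz": 0,"ax": 0,"ay": 0,"az": -0.94,"hand": 8.5},
    {"tx": 1.9,"ty": 1.1,"tz": 0,"ax": 0,"ay": 0,"az": -0.94,"hand": 8.5},
    {"tx": 1.8,"ty": 1.25,"tz": 0,"ax": 0,"ay": 0,"az": -0.94,"hand": 8.5},
    {"tx": 1.7,"ty": 1.4,"tz": 0,"ax": 0,"ay": 0,"az": -0.94,"hand": 8.5},
    {"tx": 1.55,"ty": 1.55,"tz": 0,"ax": 0,"ay": 0,"az": -0.94,"hand": 8.5},
    {"tx": 1.45,"ty": 1.65,"tz": 0,"ax": 0,"ay": 0,"az": -0.94,"hand": 8.5},
  ],
)

```text
t: 3.15
ee_pos: [498.9, -221.9, 200.3]
tcp_rot: [0.925, 0.38, -0.0, -0.001]
force: [0.1, 0.9, -0.3]
width: 85.1
```

>>> move_arm(
  motion=[
    {"tx": 1.3,"ty": 1.75,"tz": 0,"ax": 0,"ay": 0,"az": -0.94,"hand": 5},
    {"tx": 1.15,"ty": 1.85,"tz": 0,"ax": 0,"ay": 0,"az": -0.94,"hand": 5},
    {"tx": 1.0,"ty": 1.95,"tz": 0,"ax": 0,"ay": 0,"az": -0.94,"hand": 5},
    {"tx": 0,"ty": 0,"tz": 0,"ax": 0,"ay": 0,"az": 0,"hand": 5},
  ],
)

```text
t: 3.65
ee_pos: [563.8, -231.6, 199.8]
tcp_rot: [0.872, 0.49, 0.0, -0.001]
force: [-0.3, -0.8, 0.2]
width: 49.9
```

```bash
cat >> h.py <<'E'
def snap(manip,n,tag):
    m=manip.camera_model(n); p,d=manip.camera(n)
    cv2.imwrite(f"pics/{tag}.png",p);np.save(f"pics/{tag}.npy",d);np.savez(f"pics/{tag}m.npz",K=m["camera_matrix"],T=m["cam_to_world"])
    return p,d,m["camera_matrix"],m["cam_to_world"]
E
python3 - <<'E'
from station import manip
from h import *
s=manip.read_state();print({k:np.round(v,3).tolist() for k,v in s.items()}, yaw_of(s['tcp_rot']))
snap(manip,"wrist","w1")
E
```

```text
{'t': 3.65, 'joint_pos': [0.704, 0.644, -0.594, 1.577, 0.397, 1.045, 1.025], 'joint_velocities': [0.008, -0.032, 0.01, 0.054, -0.011, 0.011, -0.017], 'joint_efforts': [-0.169, -43.607, -6.201, -15.836, 0.062, -0.082, 0.105], 'ee_pos': [563.818, -231.592, 199.779], 'tcp_rot': [0.872, 0.49, 0.0, -0.001], 'force': [-0.264, -0.809, 0.16], 'moment': [-0.023, 0.023, 0.001], 'width': 49.87} 58.62693545221595
```

View pics/w1.png

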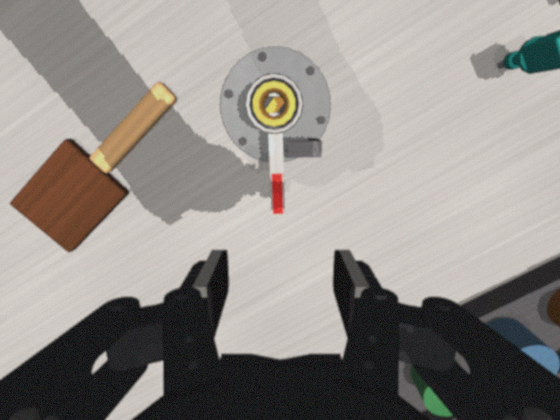

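The wrist view shows the mouth ring at (274,104), the red lever end at (278,193) and the keeper at (305,148).

```bash
python3 - <<'E'
from h import *
im,d,K,T=load("w1"); P=cloud(d,K,T); hsv=cv2.cvtColor(im,cv2.COLOR_BGR2HSV)
H,S,V=[hsv[...,i].astype(int) for i in range(3)]
y=((H>18)&(H<35)&(S>110)&(V>120)).astype(np.uint8); y[:60]=0;y[150:]=0;y[:,:230]=0;y[:,320:]=0
c=max(cv2.findContours(y,cv2.RETR_EXTERNAL,cv2.CHAIN_APPROX_NONE)[0],key=cv2.contourArea)
e=cv2.fitEllipse(c);print("mouth ell",e, onz(*e[0],85,K,T)); M=onz(*e[0],85,K,T)
# size check
a=onz(e[0][0]+e[1][0]/2,e[0][1],85,K,T);print("r",np.linalg.norm(a-M))
r=(((H<6)|(H>174))&(S>150)&(V>80)).astype(np.uint8); r[:150]=0;r[230:]=0;r[:,:250]=0;r[:,300:]=0
k,l,st,cc=cv2.connectedComponentsWithStats(r);i=1+np.argmax(st[1:,4]);print(st[i],cc[i])
c=cv2.findContours((l==i).astype(np.uint8),0,cv2.CHAIN_APPROX_NONE)[0][0]
print("rect",cv2.minAreaRect(c)); z=np.median(P[l==i][:,2]);print("redz",z,"mouth z",np.median(P[y>0][:,2]))
pts=np.array([onz(u,v,65,K,T)[:2] for u,v in c[:,0]])
rr=cv2.minAreaRect(pts.astype(np.float32));print("rect mm",rr); 
u=np.array(rr[0])-M[:2];print("dist",np.linalg.norm(u),"yaw",np.degrees(np.arctan2(u[1],u[0])))
# base
g=cv2.inRange(P[...,2],5,18); g[:30]=0;g[170:]=0;g[:,:200]=0;g[:,350:]=0
Q=P[(g>0)];print("base xy range",Q.min(0),Q.max(0), (Q.min(0)+Q.max(0))/2)
# keeper
kx=(P[...,2]>50)&(P[...,2]<63); kx[:135]=0; kx[162:]=0;kx[:,:286]=0;kx[:,330:]=0
Q=P[kx];print("keeper",Q.min(0),Q.max(0),len(Q)); 
if len(Q)>4:
    print(cv2.minAreaRect(Q[:,:2].astype(np.float32)))
E
```

```text
mouth ell ((273.4801330566406, 103.06090545654297), (42.24118423461914, 44.319576263427734), 174.6116485595703) [ 492.60518311 -195.02741546   85.        ]
r 16.19079909943398
[273 175   9  38 327] [276.98776758 193.54434251]
rect ((277.0, 193.5), (37.0, 8.0), 90.0)
redz 65.77043501952699 mouth z 85.29808909238056
rect mm ((558.802978515625, -232.65452575683594), (7.212466239929199, 33.8450813293457), 58.706905364990234)
dist 76.14425484976849 yaw -29.614085357778514
base xy range [ 438.19461638 -249.72049687    9.54027755] [ 547.03655634 -140.27221067   17.52714409] [ 492.61558636 -194.99635377   13.53371082]
keeper [ 524.63659284 -207.24490165   51.76482027] [ 550.83221821 -175.23645913   61.53290543] 551
((537.7975463867188, -191.3423309326172), (29.40929412841797, 13.62485408782959), 58.767906188964844)
```

>>> move_arm(
  motion=[
    {"tx": -0.37,"ty": -0.19,"tz": 3.5,"ax": 0,"ay": 0,"az": -0.32,"hand": 5},
    {"tx": 0,"ty": 0,"tz": 4,"ax": 0,"ay": 0,"az": 0,"hand": 5},
    {"tx": 0,"ty": 0,"tz": 4,"ax": 0,"ay": 0,"az": 0,"hand": 4},
    {"tx": 0,"ty": 0,"tz": 2.5,"ax": 0,"ay": 0,"az": 0,"hand": 3.5},
    {"tx": 0,"ty": 0,"tz": 1.3,"ax": 0,"ay": 0,"az": 0,"hand": 3},
    {"tx": 0,"ty": 0,"tz": 0.5,"ax": 0,"ay": 0,"az": 0,"hand": 3},
    {"tx": 0,"ty": 0,"tz": 0,"ax": 0,"ay": 0,"az": 0,"hand": 2.5},
    {"tx": 0,"ty": 0,"tz": 0,"ax": 0,"ay": 0,"az": 0,"hand": 2.5},
  ],
  squeeze=60,
)

```text
t: 4.7
ee_pos: [559.7, -233.9, 44.4]
tcp_rot: [0.865, 0.502, 0.001, 0.001]
force: [0.7, 0.5, 0.7]
width: 25.1
```

```bash
python3 - <<'E'
from station import manip
from h import *
s=manip.read_state();print(yaw_of(s['tcp_rot']),s['force'])
p,d,K,T=snap(manip,"wrist","w2")
E
```

```text
60.26462034070653 [0.74682007 0.47140085 0.72209325]
```

View pics/w2.png

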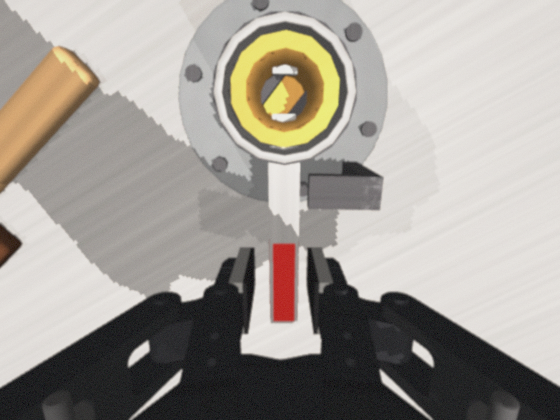

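Fingers straddle the red lever bar (273–297, 243–322). Closing on it.

>>> move_arm(
  motion=[
    {"tx": 0,"ty": 0,"tz": 0.35,"ax": 0,"ay": 0,"az": 0,"hand": 2},
    {"tx": 0,"ty": 0,"tz": 0,"ax": 0,"ay": 0,"az": 0,"hand": 0.5},
    {"tx": 0,"ty": 0,"tz": 0,"ax": 0,"ay": 0,"az": 0,"hand": 0.5},
    {"tx": 0,"ty": 0,"tz": 0,"ax": 0,"ay": 0,"az": 0,"hand": 0.5},
    {"tx": 0,"ty": 0,"tz": 0.35,"ax": 0,"ay": 0,"az": 0,"hand": 0.5},
    {"tx": 0,"ty": 0,"tz": 0.35,"ax": 0,"ay": 0,"az": 0,"hand": 0.5},
    {"tx": 0,"ty": 0,"tz": 0.35,"ax": 0,"ay": 0,"az": 0,"hand": 0.5},
    {"tx": 0,"ty": 0,"tz": 0.3,"ax": 0,"ay": 0,"az": 0,"hand": 0.5},
    {"tx": 0,"ty": 0,"tz": 0,"ax": 0,"ay": 0,"az": 0,"hand": 0.5},
  ],
)

```text
t: 5.88
ee_pos: [559.6, -233.2, 27.4]
tcp_rot: [0.865, 0.502, 0.0, 0.0]
force: [-2.0, 1.5, 6.8]
width: 10.9
```

```bash
python3 - <<'E'
from station import manip
from h import *
s=manip.read_state();print(s['ee_pos'],yaw_of(s['tcp_rot']),s['force'])
p,d,K,T=snap(manip,"wrist","w3")
P=cloud(d,K,T)
print("lever z", np.median(P[260:300,280:290,2]), "mid lever", np.median(P[180:230,280:290,2]))
A=np.array([492.6,-195]);C=np.radians(-31)
p0=s['ee_pos'][:2]-A; print("radius",np.hypot(*p0),"ang",np.degrees(np.arctan2(p0[1],p0[0])))
r=np.hypot(*p0);a0=np.degrees(np.arctan2(p0[1],p0[0]));y0=yaw_of(s['tcp_rot'])
N=6
for i in range(N):
    a=np.radians(a0+24*i/N);b=np.radians(a0+24*(i+1)/N); v=r*np.array([np.cos(b)-np.cos(a),np.sin(b)-np.sin(a)])/10;f=np.radians(y0+24*i/N)
    print("tx %.2f ty %.2f"%(v[0]*np.cos(f)+v[1]*np.sin(f),v[0]*np.sin(f)-v[1]*np.cos(f)))
E
```

```text
[ 559.57017302 -233.19807183   27.44115511] 60.289015504776685 [-2.04446268  1.46791527  6.84175177]
lever z 53.5846092123334 mid lever 53.4026742023058
radius 77.09796862536882 ang -29.69932836261506
tx 0.54 ty -0.02
tx 0.54 ty -0.02
tx 0.54 ty -0.02
tx 0.54 ty -0.02
tx 0.54 ty -0.02
tx 0.54 ty -0.02
```

View pics/w3.png

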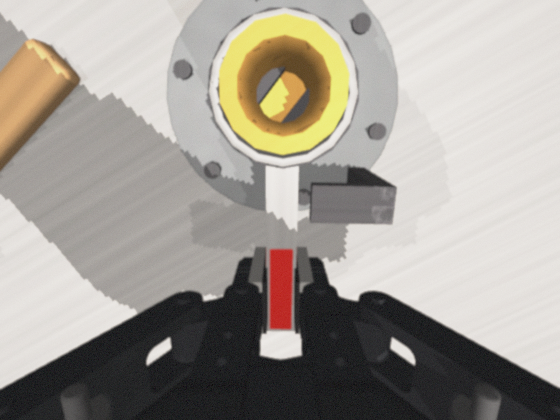

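>>> move_arm(
  motion=[
    {"tx": 0,"ty": 0,"tz": 0.15,"ax": 0,"ay": 0,"az": 0,"hand": 0.5},
    {"tx": 0.5,"ty": -0.02,"tz": 0,"ax": 0,"ay": 0,"az": -0.75,"hand": 0.5},
    {"tx": 0.5,"ty": -0.02,"tz": 0,"ax": 0,"ay": 0,"az": -0.75,"hand": 0.5},
    {"tx": 0.5,"ty": -0.02,"tz": 0,"ax": 0,"ay": 0,"az": -0.75,"hand": 0.5},
    {"tx": 0.5,"ty": -0.02,"tz": 0,"ax": 0,"ay": 0,"az": -0.75,"hand": 0.5},
    {"tx": 0.5,"ty": -0.02,"tz": 0,"ax": 0,"ay": 0,"az": -0.75,"hand": 0.5},
    {"tx": 0.5,"ty": -0.02,"tz": 0,"ax": 0,"ay": 0,"az": -0.75,"hand": 0.5},
    {"tx": 0,"ty": 0,"tz": 0,"ax": 0,"ay": 0,"az": 0,"hand": 0.5},
  ],
)

```text
t: 6.92
ee_pos: [569.2, -204.9, 26.3]
tcp_rot: [0.75, 0.662, 0.001, 0.001]
force: [-0.2, 1.1, 7.7]
width: 10.6
```

```bash
python3 - <<'E'
from station import manip
from h import *
s=manip.read_state();print(s['ee_pos'],yaw_of(s['tcp_rot']),s['force'],s['moment'])
p,d,K,T=snap(manip,"wrist","w4")
im,d,K,T=load("w3"); P=cloud(d,K,T)
np.set_printoptions(linewidth=220)
print(P[55:125:5,245:325:5,2].round().astype(int))
E
```

```text
[ 569.24100583 -204.8929803    26.30772239] 82.84807474517736 [-0.18351103  1.06597249  7.66500133] [ 0.35772468  0.2042411  -0.05598825]
[[ 86  85  84  83  82  80  79  77  76  78  79  81  82  84  84  85]
 [ 84  84  83  82  79  73  70  69  68  70  73  76  82  82  83  84]
 [ 85  84  82  78  71  64  63  59  60  62  65  71  77  81  83  84]
 [ 83  84  80  71  64  56  58  57  48  52  55  63  70  77  83  82]
 [ 84  83  76  64  56  57  56  51  46  45  46  53  63  72  82  83]
 [ 83  82  71  58  57  56  55  46  46  45  46  46  56  68  78  82]
 [ 83  80  65  57  57  56  45  45  45  45  46  47  49  63  75  82]
 [ 82  80  64  58  56  47  45  46  46  47  45  46  46  60  75  83]
 [ 83  81  63  56  52  46  46  46  46  45  45  45  57  62  77  82]
 [ 83  82  64  56  45  45  45  46  45  45  48  56  56  62  81  84]
 [ 84  83  76  47  45  45  45  46  45  46  56  56  56  72  82  84]
 [ 85  84  83  64  46  46  46  46  46  56  57  55  61  81 171  84]
 [ 86  84  83  83  62  46  46  46  46  57  56  57  83  82  83  85]
 [ 85  85  85  84  83  69  45  44  57  56  66  81  83  83  85  85]]
```

View pics/w4.png

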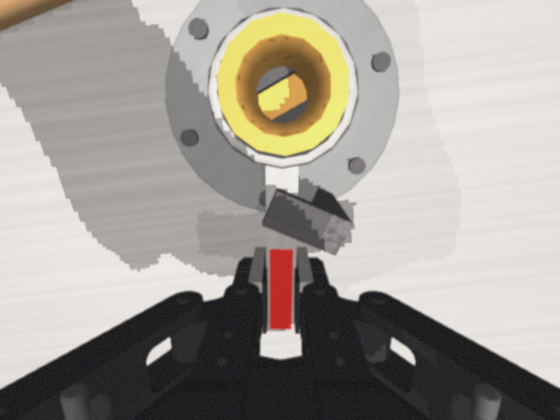

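The lever bar now passes under the keeper at (275–350, 190–255). The depth image also looks down the bore and shows two levels: 56 mm (seat top) and 45 mm (slot floor). That gives a first estimate of the slot direction, which I'll check by feel. Releasing.

>>> move_arm(
  motion=[
    {"tx": 0,"ty": 0,"tz": 0,"ax": 0,"ay": 0,"az": 0,"hand": 1.6},
    {"tx": 0,"ty": 0,"tz": 0,"ax": 0,"ay": 0,"az": 0,"hand": 2.6},
    {"tx": 0,"ty": 0,"tz": 0,"ax": 0,"ay": 0,"az": 0,"hand": 3},
    {"tx": 0,"ty": 0,"tz": -1,"ax": 0,"ay": 0,"az": 0,"hand": 3},
    {"tx": 0,"ty": 0,"tz": -3.5,"ax": 0,"ay": 0,"az": 0,"hand": 3},
    {"tx": 0,"ty": 0,"tz": -4,"ax": 0,"ay": 0,"az": 0,"hand": 4},
    {"tx": 0,"ty": -2,"tz": -4,"ax": 0,"ay": 0,"az": 0,"hand": 5},
    {"tx": 0,"ty": -1,"tz": -2,"ax": 0,"ay": 0,"az": 0,"hand": 5},
    {"tx": 0,"ty": 0,"tz": 0,"ax": 0,"ay": 0,"az": 0,"hand": 5},
  ],
)

```text
t: 8.1
ee_pos: [538.7, -201.8, 171.2]
tcp_rot: [0.75, 0.661, 0.0, 0.001]
force: [-0.3, -0.3, 0.2]
width: 49.9
```

```bash
cat > slot.py <<'E'
from h import *
import sys
A=np.array([492.6,-195.])
def slot(tag):
    im,d,K,T=load(tag); P=cloud(d,K,T)
    m=np.hypot(P[...,0]-A[0],P[...,1]-A[1])<12
    z=P[...,2]; zs=z[m]; top=m&(abs(z-56.5)<3.5); fl=m&(abs(z-45.5)<3)
    k,l,st,c=cv2.connectedComponentsWithStats(top.astype(np.uint8))
    fd=cv2.dilate(fl.astype(np.uint8),np.ones((3,3)))>0
    out=[]
    for i in range(1,k):
        if st[i,4]<25: continue
        e=(l==i)&fd; v,u=np.nonzero(e)
        if len(u)<6: continue
        q=np.array([onz(a,b,56,K,T)[:2] for a,b in zip(u,v)])
        vx,vy,x0,y0=cv2.fitLine(q.astype(np.float32),cv2.DIST_HUBER,0,.01,.01).ravel()
        off=(A-[x0,y0])@np.array([-vy,vx])
        print(tag,"seg",i,st[i].tolist(),"n",len(u),"yaw %.1f"%(np.degrees(np.arctan2(vy,vx))%180),"offset from axis %.1f"%off)
for t in sys.argv[1:]: slot(t)
E
python3 - <<'E'
from station import manip
from h import *
s=manip.read_state();print(s['ee_pos'],yaw_of(s['tcp_rot']),s['force'],s['joint_pos'].round(2))
p,d,K,T=snap(manip,"wrist","w5")
E
python3 slot.py w2 w3 w4 w5
```

```text
[ 538.68527899 -201.84118093  171.18587776] 82.76196400296226 [-0.34280981 -0.25524176  0.1654491 ] [ 0.75  0.65 -0.71  1.71  0.5   0.96  1.3 ]
w2 seg 1 [261, 75, 23, 30, 308] n 25 yaw 111.5 offset from axis 4.7
w2 seg 2 [288, 75, 20, 42, 273] n 42 yaw 112.3 offset from axis -5.4
w3 seg 1 [256, 65, 55, 58, 975] n 79 yaw 111.6 offset from axis -5.4
w4 seg 1 [255, 64, 55, 59, 1002] n 87 yaw 107.7 offset from axis -5.1
w5 seg 1 [272, 138, 12, 8, 35] n 19 yaw 112.3 offset from axis 5.3
w5 seg 2 [274, 149, 20, 11, 83] n 15 yaw 105.0 offset from axis -4.9
```

View pics/w5.png

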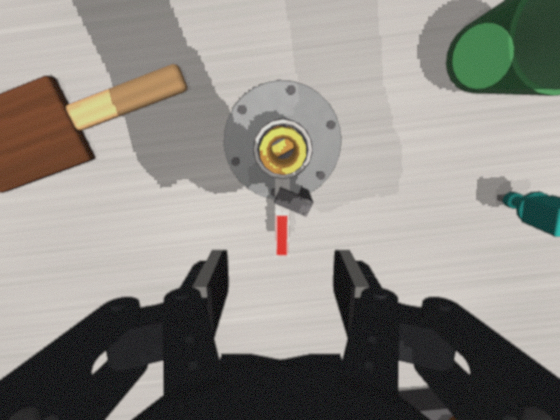

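```bash
python3 - <<'E'
from h import *
im,d,K,T=load("w5");P=cloud(d,K,T)
q=P[220:250,280:285];print(q.reshape(-1,3).mean(0),np.median(q[...,2]))
a=q.reshape(-1,3).mean(0)[:2]-[492.6,-195];print(np.degrees(np.arctan2(a[1],a[0]))+31,"deg turn",np.hypot(*a))
E
```

```text
[ 567.22255466 -204.63964498   53.75850937] 53.82320743678855
23.639367411267663 deg turn 75.24259710573985
```

>>> move_arm(
  motion=[
    {"tx": 2.5,"ty": -0.43,"tz": -0.5,"ax": 0,"ay": 0,"az": 0,"hand": 5},
    {"tx": 5,"ty": -0.9,"tz": -0.5,"ax": 0,"ay": 0,"az": 0,"hand": 5},
    {"tx": 5.5,"ty": -1,"tz": -0.5,"ax": 0,"ay": 0,"az": 0,"hand": 5},
    {"tx": 5.5,"ty": -1,"tz": -0.5,"ax": 0,"ay": 0,"az": 0,"hand": 5},
    {"tx": 5.5,"ty": -1,"tz": -0.5,"ax": 0,"ay": 0,"az": 0,"hand": 5},
    {"tx": 5,"ty": -0.9,"tz": -0.4,"ax": 0,"ay": 0,"az": 0,"hand": 5},
    {"tx": 2.9,"ty": -0.57,"tz": 0,"ax": 0,"ay": 0,"az": 0,"hand": 5},
    {"tx": 0,"ty": 0,"tz": 0,"ax": 0,"ay": 0,"az": 0,"hand": 5},
  ],
)

```text
t: 9.15
ee_pos: [520.0, 125.4, 197.5]
tcp_rot: [0.748, 0.663, -0.0, -0.001]
force: [-0.2, -0.4, 0.3]
width: 50.0
```

```bash
python3 - <<'E'
from station import manip
from h import *
s=manip.read_state();print(s['ee_pos'],yaw_of(s['tcp_rot']),s['force'],s['joint_pos'].round(2))
p,d,K,T=snap(manip,"wrist","w6")
E
```

```text
[520.04933415 125.40464533 197.52346807] 83.12871355464816 [-0.17330211 -0.42840728  0.2550557 ] [ 0.19  0.57 -0.72  1.79  0.45  0.96  0.73]
```

View pics/w6.png

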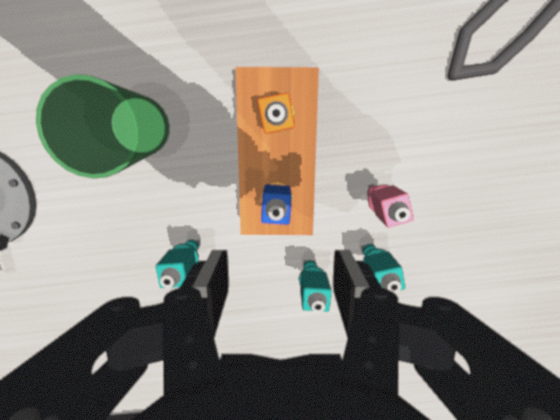

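The view shows the blue block at (276,203) with its tip at (277,211), orange at (277,112), and turquoise/pink look-alikes standing clear.

```bash
python3 - <<'E'
from h import *
im,d,K,T=load("w6");P=cloud(d,K,T); hsv=cv2.cvtColor(im,cv2.COLOR_BGR2HSV)
H,S,V=[hsv[...,i].astype(int) for i in range(3)]
b=(H>110)&(H<128)&(S>120); b[:170]=0;b[240:]=0;b[:,:240]=0;b[:,310:]=0
z=P[...,2]
print("z of blue",np.percentile(z[b],[5,50,95]))
t=b&(z>89)&(z<97)
tt=t|((z>89)&(z<110)&(np.hypot(P[...,0]-521,P[...,1]-122)<14))
for m in (t,tt):
    c=max(cv2.findContours(m.astype(np.uint8),0,cv2.CHAIN_APPROX_NONE)[0],key=cv2.contourArea)
    q=np.array([onz(u,v,93,K,T)[:2] for u,v in c[:,0]]).astype(np.float32)
    print(len(q),cv2.minAreaRect(q))
    x=cv2.approxPolyDP(cv2.convexHull(c),3,True)[:,0]; print(x.tolist(), [onz(u,v,93,K,T)[:2].round(1).tolist() for u,v in x])
# tip
g=(z>99)&(z<108)&(np.hypot(P[...,0]-521,P[...,1]-122)<20); v,u=np.nonzero(g);print(len(u),u.mean(),v.mean(),onz(u.mean(),v.mean(),103,K,T),z[g].mean())
cr=cv2.resize(im[170:240,240:310],None,fx=8,fy=8,interpolation=cv2.INTER_CUBIC);cv2.imwrite("pics/w6c.png",cr)
# rack edges
r=(abs(z-50)<4);r[:50]=0;r[250:]=0;r[:,:225]=0;r[:,330:]=0
q=P[r][:,:2].astype(np.float32);print("rack",cv2.minAreaRect(q))
E
```

```text
z of blue [67.94886303 93.04859588 94.56288237]
12 ((513.356201171875, 115.80422973632812), (0.7598861455917358, 5.826482772827148), 32.48652267456055)
[[271, 199], [265, 203]] [[512.1, 118.5], [514.8, 113.3]]
111 ((519.7550048828125, 121.51348114013672), (24.05767822265625, 26.019224166870117), 82.2361831665039)
[[290, 196], [287, 223], [262, 221], [263, 194], [281, 192]] [[511.5, 133.8], [533.7, 128.9], [529.5, 108.9], [507.3, 112.7], [507.4, 127.1]]
252 275.734126984127 210.77777777777777 [519.40113148 121.4928235  103.        ] 102.92736042681312
rack ((483.75469970703125, 126.0087890625), (70.16316223144531, 150.36941528320312), 82.85110473632812)
```

View pics/w6c.png

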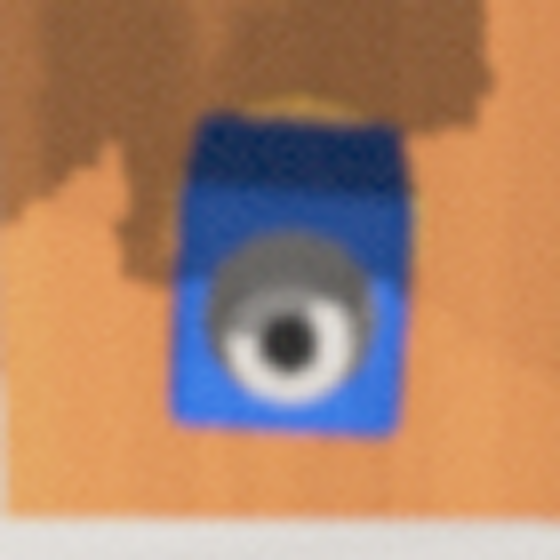

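>>> move_arm(
  motion=[
    {"tx": -0.39,"ty": 0,"tz": 3,"ax": 0,"ay": 0,"az": 0.2,"hand": 5},
    {"tx": 0,"ty": 0,"tz": 4,"ax": 0,"ay": 0,"az": 0,"hand": 5},
    {"tx": 0,"ty": 0,"tz": 4,"ax": 0,"ay": 0,"az": 0,"hand": 5},
    {"tx": 0,"ty": 0,"tz": 2,"ax": 0,"ay": 0,"az": 0,"hand": 5},
    {"tx": 0,"ty": 0,"tz": 0.75,"ax": 0,"ay": 0,"az": 0,"hand": 5},
    {"tx": 0,"ty": 0,"tz": 0,"ax": 0,"ay": 0,"az": 0,"hand": 4},
  ],
  squeeze=60,
)

```text
t: 9.95
ee_pos: [520.7, 117.1, 60.8]
tcp_rot: [0.757, 0.654, -0.001, -0.0]
force: [0.2, 0.4, 0.7]
width: 39.9
```

```bash
python3 - <<'E'
from station import manip
from h import *
s=manip.read_state();print(s['ee_pos'],yaw_of(s['tcp_rot']),s['force'],s['joint_pos'].round(2))
p,d,K,T=snap(manip,"wrist","w7")
E
```

```text
[520.66290296 117.12944036  60.82460506] 81.67849104585441 [0.19641683 0.44933005 0.67346991] [ 0.1   0.74 -0.57  1.92  0.63  0.67  0.56]
```

View pics/w7.png

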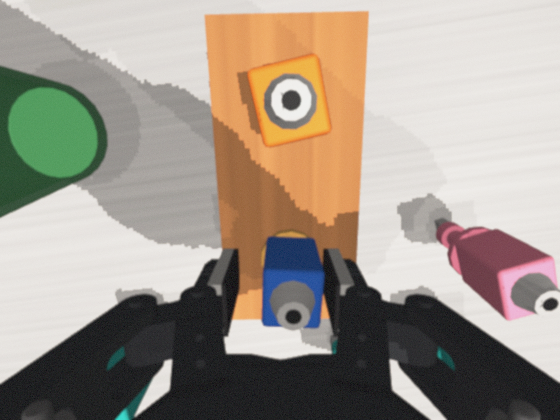

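Blue sits between the fingers but about 4 mm off centre towards image right (tip at u≈293, jaw middle at 282). I shift over, then close.

>>> move_arm(
  motion=[
    {"tx": 0.44,"ty": -0.1,"tz": 0,"ax": 0,"ay": 0,"az": 0,"hand": 4},
    {"tx": 0,"ty": 0,"tz": 0.1,"ax": 0,"ay": 0,"az": 0,"hand": 3.4},
    {"tx": 0,"ty": 0,"tz": 0,"ax": 0,"ay": 0,"az": 0,"hand": 3},
  ],
)

```text
t: 10.38
ee_pos: [520.3, 122.9, 60.7]
tcp_rot: [0.756, 0.655, 0.0, 0.0]
force: [-0.3, 0.3, 0.3]
width: 30.1
```

```bash
python3 - <<'E'
from station import manip
from h import *
s=manip.read_state();print(s['ee_pos'],yaw_of(s['tcp_rot']),s['force'],s['joint_pos'].round(2))
p,d,K,T=snap(manip,"wrist","w8"); P=cloud(d,K,T);z=P[...,2]
g=(z>99)&(z<107)&(np.hypot(P[...,0]-520,P[...,1]-121)<20); v,u=np.nonzero(g);print(len(u),u.mean(),v.mean(),onz(u.mean(),v.mean(),103,K,T))
E
```

```text
[520.29139729 122.93107185  60.66390975] 81.78926323444452 [-0.30245255  0.3298938   0.2804104 ] [ 0.09  0.74 -0.57  1.92  0.63  0.67  0.56]
1753 276.8699372504278 312.3776383342841 [518.1466492  121.43059527 103.        ]
```

View pics/w8.png

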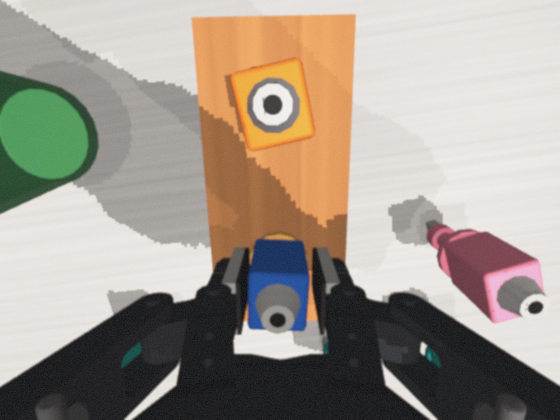

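>>> move_arm(
  motion=[
    {"tx": -0.1,"ty": 0,"tz": 0,"ax": 0,"ay": 0,"az": 0,"hand": 2.7},
    {"tx": 0,"ty": 0,"tz": 0,"ax": 0,"ay": 0,"az": 0,"hand": 1.5},
    {"tx": 0,"ty": 0,"tz": 0,"ax": 0,"ay": 0,"az": 0,"hand": 1.5},
    {"tx": 0,"ty": 0,"tz": 0,"ax": 0,"ay": 0,"az": 0,"hand": 1.5},
  ],
)

```text
t: 10.92
ee_pos: [520.2, 121.6, 60.6]
tcp_rot: [0.756, 0.654, -0.0, 0.0]
force: [-0.1, -0.5, 3.5]
width: 23.2
```

```bash
python3 - <<'E'
from station import manip
from h import *
s=manip.read_state();print(s['ee_pos'],yaw_of(s['tcp_rot']),s['force'],s['width'],s['joint_velocities'].round(3))
p,d,K,T=snap(manip,"wrist","w9"); P=cloud(d,K,T);z=P[...,2]
s2=manip.read_state();print(s2['ee_pos'])
g=(z>99)&(z<107)&(np.hypot(P[...,0]-520,P[...,1]-121)<20); v,u=np.nonzero(g);print(len(u),u.mean(),v.mean(),onz(u.mean(),v.mean(),103,K,T))
E
```

```text
[520.16501826 121.64873454  60.59606282] 81.7633613215603 [-0.09600474 -0.54198165  3.54308368] 23.232034420268878 [ 0.    -0.    -0.     0.001 -0.001 -0.001 -0.   ]
[520.1670942  121.66796648  60.60734443]
1623 280.48921749845965 312.16389402341343 [518.03188989 121.48267458 103.        ]
```

```bash
python3 - <<'E'
from h import *
for n in ["w1","w2","w3","w4","w5"]:
    im,d,K,T=load(n); P=cloud(d,K,T); hsv=cv2.cvtColor(im,cv2.COLOR_BGR2HSV)
    z=P[...,2]
    m=(np.hypot(P[...,0]-492.6,P[...,1]+195)<19)&(z>81)&(z<90)
    H,S=hsv[...,0],hsv[...,1]
    m=m&(H>18)&(H<36)&(S>90)
    c=max(cv2.findContours(m.astype(np.uint8),0,cv2.CHAIN_APPROX_NONE)[0],key=cv2.contourArea)
    c=cv2.convexHull(c); e=cv2.fitEllipse(c)
    q=np.array([onz(u,v,85,K,T)[:2] for u,v in c[:,0]]).astype(np.float32)
    (x,y),r=cv2.minEnclosingCircle(q); e2=cv2.fitEllipse(q)
    print(n,onz(*e[0],85,K,T)[:2].round(2),"mm-ell",np.round(e2[0],2),np.round(e2[1],1),"z",np.median(z[m]).round(1))
E
```

```text
w1 [ 492.62 -194.95] mm-ell [ 492.87 -195.1 ] [32.3 32.6] z 85.5
w2 [ 492.26 -194.83] mm-ell [ 492.93 -195.21] [32.8 32.8] z 85.5
w3 [ 492.24 -194.85] mm-ell [ 493.03 -195.3 ] [32.6 32.7] z 85.5
w4 [ 492.09 -195.19] mm-ell [ 493.01 -195.3 ] [32.6 32.7] z 85.5
w5 [ 492.17 -194.42] mm-ell [ 492.48 -194.44] [31. 33.] z 85.4
```

>>> move_arm(
  motion=[
    {"tx": 0,"ty": 0,"tz": -1,"ax": 0,"ay": 0,"az": 0,"hand": 1.5},
    {"tx": 0,"ty": 0,"tz": -3,"ax": 0,"ay": 0,"az": 0,"hand": 1.5},
    {"tx": 0,"ty": 0,"tz": -4,"ax": 0,"ay": 0,"az": 0,"hand": 1.5},
    {"tx": 0,"ty": 0,"tz": -4,"ax": 0,"ay": 0,"az": 0,"hand": 1.5},
    {"tx": 0,"ty": 0,"tz": -2,"ax": 0,"ay": 0,"az": 0,"hand": 1.5},
    {"tx": 0,"ty": 0,"tz": 0,"ax": 0,"ay": 0,"az": 0,"hand": 1.5},
  ],
)

```text
t: 11.72
ee_pos: [520.6, 122.4, 201.7]
tcp_rot: [0.756, 0.655, 0.002, 0.001]
force: [-0.3, -0.8, -1.8]
width: 23.4
```

```bash
python3 - <<'E'
from station import manip
from h import *
s=manip.read_state();print(s['ee_pos'],yaw_of(s['tcp_rot']),s['force'],s['width'])
snap(manip,"wrist","w10");snap(manip,"scene","s10");snap(manip,"top","t10")
plan(s['ee_pos'],yaw_of(s['tcp_rot']),[492.6,-195,170],22,13)
E
python3 -c "
import cv2,numpy as np
a=[cv2.imread(f'pics/{n}10.png') for n in 'wst']
a=[cv2.resize(x,(400,300)) for x in a]
cv2.imwrite('pics/all10.png',np.vstack([np.hstack(a[:2]),np.hstack([a[2],a[2]])]))"
```

```text
[520.59872058 122.36400141 201.73609656] 81.78167912843445 [-0.2705467  -0.77519904 -1.7629353 ] 23.40708736510049
tx -2.45 ty 0.14 tz 0.24 az 0.92
tx -2.43 ty 0.33 tz 0.24 az 0.92
tx -2.39 ty 0.53 tz 0.24 az 0.92
tx -2.34 ty 0.72 tz 0.24 az 0.92
tx -2.28 ty 0.90 tz 0.24 az 0.92
tx -2.20 ty 1.08 tz 0.24 az 0.92
tx -2.11 ty 1.25 tz 0.24 az 0.92
tx -2.00 ty 1.42 tz 0.24 az 0.92
tx -1.88 ty 1.57 tz 0.24 az 0.92
tx -1.75 ty 1.72 tz 0.24 az 0.92
tx -1.60 ty 1.85 tz 0.24 az 0.92
tx -1.45 ty 1.98 tz 0.24 az 0.92
tx -1.29 ty 2.09 tz 0.24 az 0.92
```

View pics/all10.png

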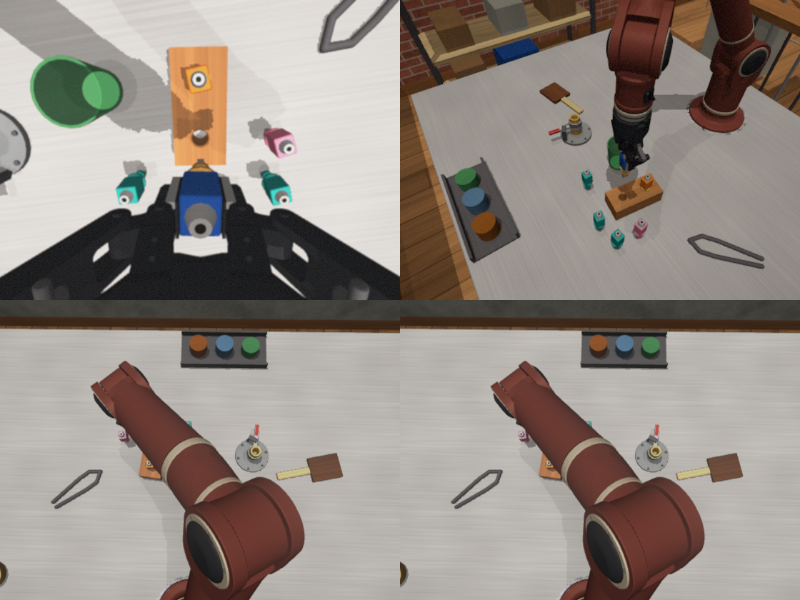

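The nozzle is gripped and clear of the rack, and orange is untouched. I'll refine the in-hand offset from the tip's dark hole.

```bash
python3 - <<'E'
from h import *
for n,zt,tcp in [("w8",103,(520.3,122.9)),("w9",103,(520.17,121.66)),("w10",103+201.74-60.6,(520.6,122.36))]:
    im,d,K,T=load(n); g=cv2.cvtColor(im,cv2.COLOR_BGR2GRAY)
    x,y=(277,320) if n!="w10" else (281,320)
    w=g[y-20:y+20,x-20:x+20]; m=(w<45).astype(np.uint8)
    k,l,st,c=cv2.connectedComponentsWithStats(m)
    for i in range(1,k):
        if 20<st[i,4]<400 and abs(c[i]-20).max()<15:
            p=onz(c[i][0]+x-20,c[i][1]+y-20,zt,K,T); dd=p[:2]-tcp; f=np.radians(81.8)
            print(n,st[i].tolist(),c[i]+[x-20,y-20],p.round(1),"tool off x %.2f y %.2f"%(dd@[np.cos(f),np.sin(f)],dd@[np.sin(f),-np.cos(f)]))
    crop=cv2.resize(im[y-40:y+40,x-40:x+40],None,fx=6,fy=6,interpolation=cv2.INTER_CUBIC);cv2.imwrite(f"pics/{n}tip.png",crop)
E
```

```text
w8 [14, 14, 13, 12, 119] [277.14285714 319.78991597] [521.2 121.1 103. ] tool off x -1.67 y 1.17
w9 [17, 15, 13, 11, 123] [280.16260163 320.07317073] [521.3 120.9 103. ] tool off x -0.60 y 1.20
w10 [13, 15, 13, 12, 124] [280.07258065 320.11290323] [521.7 121.5 244.1] tool off x -0.72 y 1.18
```

>>> move_arm(
  motion=[
    {"tx": -1.5,"ty": 0.1,"tz": 0.2,"ax": 0,"ay": 0,"az": 0.6,"hand": 1.5},
    {"tx": -2.45,"ty": 0.3,"tz": 0.2,"ax": 0,"ay": 0,"az": 0.9,"hand": 1.5},
    {"tx": -2.4,"ty": 0.5,"tz": 0.2,"ax": 0,"ay": 0,"az": 0.9,"hand": 1.5},
    {"tx": -2.35,"ty": 0.7,"tz": 0.2,"ax": 0,"ay": 0,"az": 0.9,"hand": 1.5},
    {"tx": -2.3,"ty": 0.85,"tz": 0.2,"ax": 0,"ay": 0,"az": 0.9,"hand": 1.5},
    {"tx": -2.2,"ty": 1.05,"tz": 0.2,"ax": 0,"ay": 0,"az": 0.9,"hand": 1.5},
    {"tx": -2.1,"ty": 1.2,"tz": 0.2,"ax": 0,"ay": 0,"az": 0.9,"hand": 1.5},
    {"tx": -2.0,"ty": 1.4,"tz": 0.2,"ax": 0,"ay": 0,"az": 0.9,"hand": 1.5},
    {"tx": -1.9,"ty": 1.55,"tz": 0.2,"ax": 0,"ay": 0,"az": 0.9,"hand": 1.5},
    {"tx": -1.75,"ty": 1.7,"tz": 0.2,"ax": 0,"ay": 0,"az": 0.9,"hand": 1.5},
    {"tx": -1.6,"ty": 1.85,"tz": 0.2,"ax": 0,"ay": 0,"az": 0.9,"hand": 1.5},
    {"tx": -1.5,"ty": 1.95,"tz": 0.2,"ax": 0,"ay": 0,"az": 0.9,"hand": 1.5},
  ],
)

```text
t: 13.38
ee_pos: [501.7, -163.4, 176.2]
tcp_rot: [0.968, 0.25, 0.0, -0.0]
force: [0.5, 1.2, -1.3]
width: 23.1
```

>>> move_arm(
  motion=[
    {"tx": 0,"ty": 0,"tz": 0,"ax": 0,"ay": 0,"az": 0,"hand": 1.5},
    {"tx": 0,"ty": 0,"tz": 0,"ax": 0,"ay": 0,"az": 0,"hand": 1.5},
  ],
)

```text
t: 13.62
ee_pos: [501.9, -161.1, 176.3]
tcp_rot: [0.967, 0.253, 0.0, -0.001]
force: [0.3, 0.7, -1.6]
width: 23.4
```

```bash
python3 - <<'E'
from station import manip
from h import *
s=manip.read_state();print(s['ee_pos'],yaw_of(s['tcp_rot']),s['force'],s['width'],s['tcp_rot'].round(4),s['joint_pos'].round(2))
plan(s['ee_pos'],yaw_of(s['tcp_rot']),[492.9,-195.1,170],22,1)
E
```

```text
[ 501.87064215 -161.07783991  176.32750887] 29.297158597318226 [ 0.30738547  0.74723692 -1.56959339] 23.38700377562114 [ 9.675e-01  2.529e-01  3.000e-04 -5.000e-04] [ 0.58  0.53 -0.46  1.84  0.3   0.85  0.48]
tx -2.45 ty 2.53 tz 0.63 az 1.46
```

View pics/w9tip.png

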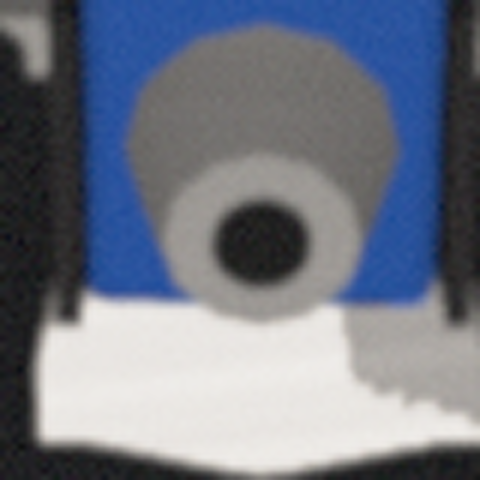

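>>> move_arm(
  motion=[
    {"tx": -1.2,"ty": 1.22,"tz": 1.0,"ax": 0,"ay": 0,"az": 0.73,"hand": 1.5},
    {"tx": -1.12,"ty": 1.3,"tz": 1.0,"ax": 0,"ay": 0,"az": 0.73,"hand": 1.5},
    {"tx": 0,"ty": 0,"tz": 0.5,"ax": 0,"ay": 0,"az": 0,"hand": 1.5},
    {"tx": 0,"ty": 0,"tz": 0,"ax": 0,"ay": 0,"az": 0,"hand": 1.5},
    {"tx": 0,"ty": 0,"tz": 0,"ax": 0,"ay": 0,"az": 0,"hand": 1.5},
  ],
)

```text
t: 14.25
ee_pos: [493.2, -194.1, 151.5]
tcp_rot: [0.982, 0.191, 0.0, -0.0]
force: [-0.9, 0.2, -1.4]
width: 23.5
```

```bash
python3 - <<'E'
from station import manip
from h import *
s=manip.read_state();print(s['ee_pos'],yaw_of(s['tcp_rot']),s['force'],s['width'],s['tcp_rot'].round(4),s['joint_pos'].round(2))
snap(manip,"wrist","w11");snap(manip,"scene","s11")
s=manip.read_state();print(s['ee_pos'])
plan(s['ee_pos'],yaw_of(s['tcp_rot']),[492.9,-194.2,145],22,1)
a=cv2.imread("pics/w11.png");b=cv2.imread("pics/s11.png")
b=cv2.resize(b[110:210,180:300],(504,420),interpolation=cv2.INTER_CUBIC)
o=np.hstack([cv2.resize(a,(400,300)),cv2.resize(b,(360,300))]);cv2.imwrite("pics/p11.png",o)
E
```

```text
[ 493.22668811 -194.0664758   151.52420348] 22.046433067412448 [-0.91909528  0.15401145 -1.36741511] 23.52337635481583 [ 9.815e-01  1.912e-01  4.000e-04 -2.000e-04] [ 0.61  0.56 -0.41  1.86  0.3   0.79  0.42]
[ 493.22514465 -194.24061693  151.67304974]
tx -0.03 ty -0.02 tz 0.67 az 0.01
```

View pics/p11.png

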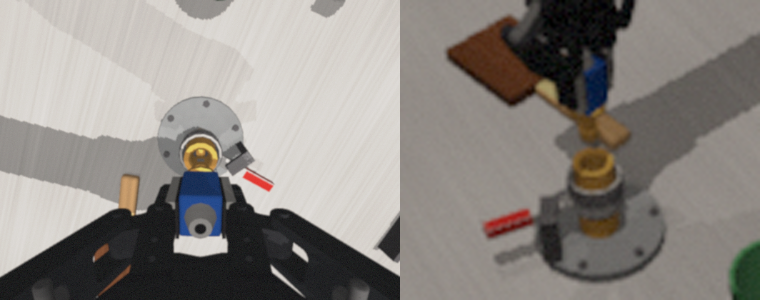

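Stem is above the mouth in both views, and the lever is still under the keeper. Descending gently.

>>> move_arm(
  motion=[
    {"tx": 0,"ty": 0,"tz": 1.0,"ax": 0,"ay": 0,"az": 0,"hand": 1.5},
    {"tx": 0,"ty": 0,"tz": 0.6,"ax": 0,"ay": 0,"az": 0,"hand": 1.5},
    {"tx": 0,"ty": 0,"tz": 0.4,"ax": 0,"ay": 0,"az": 0,"hand": 1.5},
    {"tx": 0,"ty": 0,"tz": 0.3,"ax": 0,"ay": 0,"az": 0,"hand": 1.5},
    {"tx": 0,"ty": 0,"tz": 0.2,"ax": 0,"ay": 0,"az": 0,"hand": 1.5},
  ],
)

```text
t: 14.98
ee_pos: [492.8, -194.8, 126.2]
tcp_rot: [0.982, 0.191, 0.0, -0.0]
force: [0.2, 0.5, -2.5]
width: 23.0
```

>>> move_arm(
  motion=[
    {"tx": 0,"ty": 0,"tz": 0.3,"ax": 0,"ay": 0,"az": 0,"hand": 1.5},
    {"tx": 0,"ty": 0,"tz": 0.3,"ax": 0,"ay": 0,"az": 0,"hand": 1.5},
    {"tx": 0,"ty": 0,"tz": 0.2,"ax": 0,"ay": 0,"az": 0,"hand": 1.5},
  ],
)

```text
t: 15.35
ee_pos: [492.9, -194.7, 118.2]
tcp_rot: [0.982, 0.191, 0.0, -0.0]
force: [-0.7, 0.2, -1.5]
width: 23.2
```

>>> move_arm(
  motion=[
    {"tx": 0,"ty": 0,"tz": 0.2,"ax": 0,"ay": 0,"az": 0,"hand": 1.5},
    {"tx": 0,"ty": 0,"tz": 0.2,"ax": 0,"ay": 0,"az": 0,"hand": 1.5},
    {"tx": 0,"ty": 0,"tz": 0.2,"ax": 0,"ay": 0,"az": 0,"hand": 1.5},
  ],
)

```text
t: 15.72
ee_pos: [492.9, -194.6, 112.3]
tcp_rot: [0.982, 0.191, 0.0, -0.0]
force: [0.4, -0.1, -1.3]
width: 23.3
```

>>> move_arm(
  motion=[
    {"tx": 0,"ty": 0,"tz": 0.2,"ax": 0,"ay": 0,"az": 0,"hand": 1.5},
    {"tx": 0,"ty": 0,"tz": 0.2,"ax": 0,"ay": 0,"az": 0,"hand": 1.5},
    {"tx": 0,"ty": 0,"tz": 0.2,"ax": 0,"ay": 0,"az": 0,"hand": 1.5},
    {"tx": 0,"ty": 0,"tz": 0.1,"ax": 0,"ay": 0,"az": 0,"hand": 1.5},
  ],
)

```text
t: 16.23
ee_pos: [492.9, -194.7, 105.2]
tcp_rot: [0.982, 0.191, 0.0, -0.0]
force: [0.4, 0.6, -0.2]
width: 23.4
```

>>> move_arm(
  motion=[
    {"tx": 0,"ty": 0,"tz": 0.1,"ax": 0,"ay": 0,"az": 0,"hand": 1.5},
    {"tx": 0,"ty": 0,"tz": 0.1,"ax": 0,"ay": 0,"az": 0,"hand": 1.5},
  ],
)

```text
t: 16.48
ee_pos: [492.9, -194.7, 103.4]
tcp_rot: [0.982, 0.191, 0.0, -0.0]
force: [1.1, 1.1, -0.9]
width: 23.6
```

>>> move_arm(
  motion=[
    {"tx": 0,"ty": 0,"tz": 0.1,"ax": 0,"ay": 0,"az": 0,"hand": 1.5},
    {"tx": 0,"ty": 0,"tz": 0.1,"ax": 0,"ay": 0,"az": 0,"hand": 1.5},
  ],
)

```text
t: 16.73
ee_pos: [492.9, -194.7, 101.3]
tcp_rot: [0.982, 0.191, 0.0, -0.0]
force: [1.2, 2.7, -0.4]
width: 23.6
```

>>> move_arm(
  motion=[
    {"tx": 0,"ty": 0,"tz": 0.1,"ax": 0,"ay": 0,"az": 0,"hand": 1.5},
    {"tx": 0,"ty": 0,"tz": 0.1,"ax": 0,"ay": 0,"az": 0,"hand": 1.5},
  ],
)

```text
t: 16.98
ee_pos: [492.9, -194.7, 99.3]
tcp_rot: [0.982, 0.191, 0.0, -0.0]
force: [0.8, 0.8, -0.3]
width: 23.0
```

>>> move_arm(
  motion=[
    {"tx": 0,"ty": 0,"tz": 0.1,"ax": 0,"ay": 0,"az": 0,"hand": 1.5},
    {"tx": 0,"ty": 0,"tz": 0.1,"ax": 0,"ay": 0,"az": 0,"hand": 1.5},
    {"tx": 0,"ty": 0,"tz": 0.05,"ax": 0,"ay": 0,"az": 0,"hand": 1.5},
  ],
)

```text
t: 17.35
ee_pos: [492.9, -194.7, 96.8]
tcp_rot: [0.982, 0.191, 0.0, -0.0]
force: [1.1, 3.0, -0.1]
width: 23.5
```

>>> move_arm(
  motion=[
    {"tx": 0,"ty": 0,"tz": 0.1,"ax": 0,"ay": 0,"az": 0,"hand": 1.5},
    {"tx": 0,"ty": 0,"tz": 0,"ax": 0,"ay": 0,"az": 0,"hand": 1.5},
  ],
)

```text
t: 17.6
ee_pos: [492.9, -194.7, 95.7]
tcp_rot: [0.982, 0.191, 0.0, -0.0]
force: [0.8, 2.8, -0.8]
width: 23.2
```

>>> move_arm(
  motion=[
    {"tx": 0,"ty": 0,"tz": 0.06,"ax": 0,"ay": 0,"az": 0,"hand": 1.5},
    {"tx": 0,"ty": 0,"tz": 0,"ax": 0,"ay": 0,"az": 0,"hand": 1.5},
  ],
)

```text
t: 17.85
ee_pos: [492.9, -194.7, 95.6]
tcp_rot: [0.982, 0.191, 0.0, 0.0]
force: [0.1, 2.5, 3.1]
width: 23.1
```

>>> move_arm(
  motion=[
    {"tx": 0,"ty": 0,"tz": 0.06,"ax": 0,"ay": 0,"az": 0,"hand": 1.5},
    {"tx": 0,"ty": 0,"tz": 0,"ax": 0,"ay": 0,"az": 0,"hand": 1.5},
  ],
)

```text
t: 18.1
ee_pos: [492.9, -194.7, 95.6]
tcp_rot: [0.982, 0.191, 0.0, 0.0]
force: [-0.5, 2.0, 8.1]
width: 23.5
```

The shoulder is home, with force rising at TCP z 95.6 as predicted. Now I release, retreat and look.

>>> move_arm(
  motion=[
    {"tx": 0,"ty": 0,"tz": -0.04,"ax": 0,"ay": 0,"az": 0,"hand": 2.6},
    {"tx": 0,"ty": 0,"tz": 0,"ax": 0,"ay": 0,"az": 0,"hand": 4},
    {"tx": 0,"ty": 0,"tz": 0,"ax": 0,"ay": 0,"az": 0,"hand": 5},
    {"tx": 0,"ty": 0,"tz": -2,"ax": 0,"ay": 0,"az": 0,"hand": 5},
    {"tx": 0,"ty": 0,"tz": -4,"ax": 0,"ay": 0,"az": 0,"hand": 5},
    {"tx": 0,"ty": 0,"tz": -4,"ax": 0,"ay": 0,"az": 0,"hand": 5},
    {"tx": 0,"ty": 0,"tz": -2,"ax": 0,"ay": 0,"az": 0,"hand": 5},
    {"tx": 0,"ty": 0,"tz": 0,"ax": 0,"ay": 0,"az": 0,"hand": 5},
  ],
)

```text
t: 19.1
ee_pos: [493.5, -195.4, 216.3]
tcp_rot: [0.982, 0.19, 0.001, 0.001]
force: [-0.4, -0.2, -0.6]
width: 50.1
```

```bash
python3 - <<'E'
from station import manip
from h import *
s=manip.read_state();print(s['ee_pos'],yaw_of(s['tcp_rot']),s['force'],s['joint_pos'].round(2))
p,d,K,T=snap(manip,"wrist","w12");snap(manip,"scene","s12");P=cloud(d,K,T);z=P[...,2]
m=np.hypot(P[...,0]-493,P[...,1]+195)<18
print("max z near axis",np.percentile(z[m],[50,90,97,99.5]))
hsv=cv2.cvtColor(p,cv2.COLOR_BGR2HSV);r=((hsv[...,0]<6)|(hsv[...,0]>174))&(hsv[...,1]>150)&(hsv[...,2]>80)&(z>30)&(np.hypot(P[...,0]-493,P[...,1]+195)<110)
q=P[r];c=q.mean(0)-[493,-195.1,0];print("red",len(q),np.median(q[:,2]),"turn",np.arctan2(c[1],c[0])+np.radians(31),np.hypot(*c[:2]))
a=cv2.imread("pics/w12.png");b=cv2.imread("pics/s12.png")
b=cv2.resize(b[110:210,180:300],(504,420),interpolation=cv2.INTER_CUBIC)
o=np.hstack([cv2.resize(a,(400,300)),cv2.resize(b,(360,300))]);cv2.imwrite("pics/p12.png",o)
a1=np.radians(-7.5);g=np.array([493,-195.2])+77*np.array([np.cos(a1),np.sin(a1)]);print("grip",g)
plan(s['ee_pos'],yaw_of(s['tcp_rot']),[g[0],g[1],s['ee_pos'][2]-0],82.5,12)
E
```

```text
[ 493.49254248 -195.43847505  216.26201153] 21.943550884697455 [-0.37793261 -0.16634758 -0.55236521] [ 0.64  0.48 -0.45  1.78  0.25  0.93  0.47]
max z near axis [298.27265214 307.23070591 308.77036557 309.56282088]
red 227 53.73264896163056 turn 0.4111459766291903 74.86583583403213
grip [ 569.34125433 -205.2505168 ]
tx 0.56 ty 0.31 tz -0.00 az -1.01
tx 0.53 ty 0.36 tz -0.00 az -1.01
tx 0.49 ty 0.40 tz -0.00 az -1.01
tx 0.45 ty 0.45 tz -0.00 az -1.01
tx 0.41 ty 0.48 tz -0.00 az -1.01
tx 0.37 ty 0.52 tz -0.00 az -1.01
tx 0.32 ty 0.55 tz -0.00 az -1.01
tx 0.27 ty 0.58 tz -0.00 az -1.01
tx 0.22 ty 0.60 tz -0.00 az -1.01
tx 0.17 ty 0.61 tz -0.00 az -1.01
tx 0.11 ty 0.63 tz -0.00 az -1.01
tx 0.06 ty 0.63 tz -0.00 az -1.01
```

View pics/p12.png

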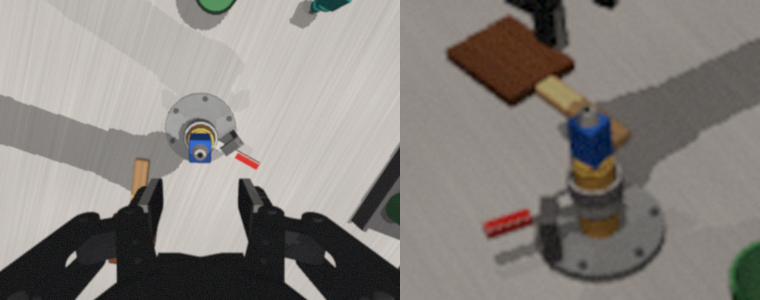

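```bash
python3 - <<'E'
from h import *
im,d,K,T=load("w12");P=cloud(d,K,T);z=P[...,2]
m=(np.hypot(P[...,0]-493,P[...,1]+195)<25)&(z>131)&(z<148)
v,u=np.nonzero(m);print(len(u),np.percentile(z[m],[50,90,98]), onz(u.mean(),v.mean(),138,K,T))
g=cv2.cvtColor(im,cv2.COLOR_BGR2GRAY);w=g[195:235,260:300];k,l,st,c=cv2.connectedComponentsWithStats((w<50).astype(np.uint8))
for i in range(1,k): print(st[i],c[i]+[260,195],onz(*(c[i]+[260,195]),138,K,T))
E
```

```text
354 [137.98550394 139.31947789 139.97608021] [ 491.90675375 -194.01874464  138.        ]
[29  0  1  1  1] [289. 195.] [ 492.88922868 -179.06803143  138.        ]
[31  0  1  1  1] [291. 195.] [ 494.20759694 -178.53659969  138.        ]
[18 20  5  5 21] [280. 217.] [ 493.09084678 -196.66511904  138.        ]
```

>>> move_arm(
  motion=[
    {"tx": 0.56,"ty": 0.31,"tz": 0,"ax": 0,"ay": 0,"az": -1,"hand": 5},
    {"tx": 0.53,"ty": 0.36,"tz": 0,"ax": 0,"ay": 0,"az": -1,"hand": 5},
    {"tx": 0.49,"ty": 0.4,"tz": 0,"ax": 0,"ay": 0,"az": -1,"hand": 5},
    {"tx": 0.45,"ty": 0.45,"tz": 0,"ax": 0,"ay": 0,"az": -1,"hand": 5},
    {"tx": 0.41,"ty": 0.48,"tz": 0,"ax": 0,"ay": 0,"az": -1,"hand": 5},
    {"tx": 0.37,"ty": 0.52,"tz": 0,"ax": 0,"ay": 0,"az": -1,"hand": 5},
    {"tx": 0.32,"ty": 0.55,"tz": 0,"ax": 0,"ay": 0,"az": -1,"hand": 5},
    {"tx": 0.27,"ty": 0.58,"tz": 0,"ax": 0,"ay": 0,"az": -1,"hand": 5},
    {"tx": 0.22,"ty": 0.6,"tz": 0,"ax": 0,"ay": 0,"az": -1,"hand": 5},
    {"tx": 0.17,"ty": 0.61,"tz": 0,"ax": 0,"ay": 0,"az": -1,"hand": 5},
    {"tx": 0.11,"ty": 0.63,"tz": 0,"ax": 0,"ay": 0,"az": -1,"hand": 4},
    {"tx": 0.06,"ty": 0.63,"tz": 0,"ax": 0,"ay": 0,"az": -1,"hand": 4},
  ],
)

```text
t: 20.7
ee_pos: [567.7, -205.0, 212.8]
tcp_rot: [0.754, 0.657, -0.001, -0.002]
force: [-0.4, -0.2, 0.4]
width: 39.9
```

>>> move_arm(
  motion=[
    {"tx": 0,"ty": 0,"tz": 3,"ax": 0,"ay": 0,"az": 0,"hand": 4},
    {"tx": 0,"ty": 0,"tz": 3,"ax": 0,"ay": 0,"az": 0,"hand": 4},
    {"tx": 0,"ty": 0,"tz": 0,"ax": 0,"ay": 0,"az": 0,"hand": 4},
    {"tx": 0,"ty": 0,"tz": 0,"ax": 0,"ay": 0,"az": 0,"hand": 4},
  ],
)

```text
t: 21.2
ee_pos: [568.8, -204.8, 155.2]
tcp_rot: [0.755, 0.656, 0.0, -0.0]
force: [0.0, -0.2, 1.0]
width: 39.7
```

```bash
python3 - <<'E'
from station import manip
from h import *
s=manip.read_state();print(s['ee_pos'],yaw_of(s['tcp_rot']),s['force'],s['joint_pos'].round(2))
p,d,K,T=snap(manip,"wrist","w13");P=cloud(d,K,T);z=P[...,2]
plan(s['ee_pos'],yaw_of(s['tcp_rot']),[569.3,-205,28],82.5,1)
E
```

```text
[ 568.80965671 -204.80238662  155.15575138] 81.98700128379417 [ 0.00227478 -0.18800838  1.00609773] [ 0.7   0.71 -0.67  1.64  0.51  0.98  1.29]
tx -0.01 ty 0.05 tz 12.72 az -0.10
```

View pics/w13.png

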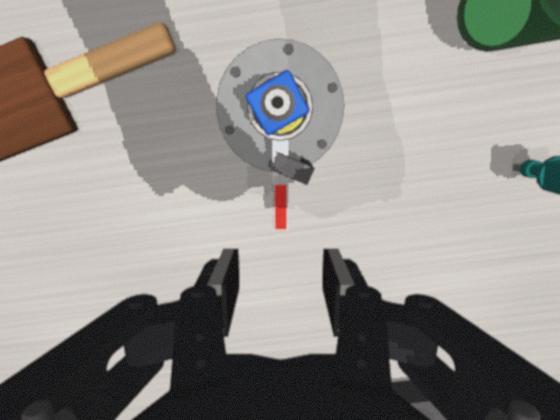

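The tip is at z≈138 mm, which is exactly home, and the lever is still under the keeper. I descend and pinch the lever.

>>> move_arm(
  motion=[
    {"tx": 0,"ty": 0.05,"tz": 4,"ax": 0,"ay": 0,"az": -0.1,"hand": 4},
    {"tx": 0,"ty": 0,"tz": 4,"ax": 0,"ay": 0,"az": 0,"hand": 4},
    {"tx": 0,"ty": 0,"tz": 3,"ax": 0,"ay": 0,"az": 0,"hand": 3.5},
    {"tx": 0,"ty": 0,"tz": 1.3,"ax": 0,"ay": 0,"az": 0,"hand": 3},
    {"tx": 0,"ty": 0,"tz": 0.35,"ax": 0,"ay": 0,"az": 0,"hand": 3},
    {"tx": 0,"ty": 0,"tz": 0,"ax": 0,"ay": 0,"az": 0,"hand": 2.4},
    {"tx": 0,"ty": 0,"tz": 0,"ax": 0,"ay": 0,"az": 0,"hand": 2.4},
  ],
)

```text
t: 22.12
ee_pos: [569.9, -205.2, 29.8]
tcp_rot: [0.752, 0.659, 0.001, 0.001]
force: [0.6, 0.4, -0.0]
width: 23.7
```

```bash
python3 - <<'E'
from station import manip
from h import *
s=manip.read_state();print(s['ee_pos'],yaw_of(s['tcp_rot']),s['force'])
p,d,K,T=snap(manip,"wrist","w14")
E
```

```text
[ 569.89480578 -205.20901805   29.83987626] 82.46958479059764 [ 0.59595144  0.391889   -0.03846528]
```

View pics/w14.png

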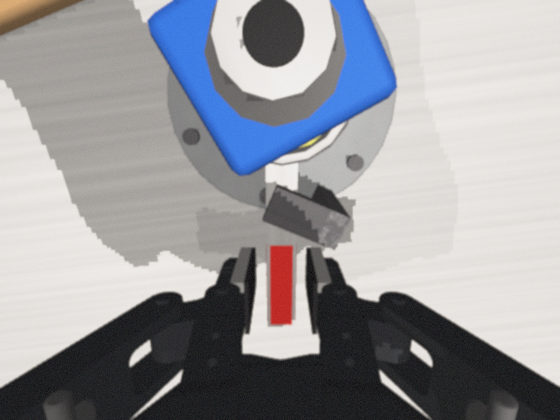

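Fingers straddle the red bar (270–293, 246–325). Pinch, ease down, turn out.

>>> move_arm(
  motion=[
    {"tx": 0,"ty": 0,"tz": 0,"ax": 0,"ay": 0,"az": 0,"hand": 0.5},
    {"tx": 0,"ty": 0,"tz": 0,"ax": 0,"ay": 0,"az": 0,"hand": 0.5},
    {"tx": 0,"ty": 0,"tz": 0,"ax": 0,"ay": 0,"az": 0,"hand": 0.5},
    {"tx": 0,"ty": 0,"tz": 0.15,"ax": 0,"ay": 0,"az": 0,"hand": 0.5},
    {"tx": -0.5,"ty": -0.02,"tz": 0,"ax": 0,"ay": 0,"az": 0.75,"hand": 0.5},
    {"tx": -0.5,"ty": -0.02,"tz": 0,"ax": 0,"ay": 0,"az": 0.75,"hand": 0.5},
    {"tx": -0.5,"ty": -0.02,"tz": 0,"ax": 0,"ay": 0,"az": 0.75,"hand": 0.5},
    {"tx": -0.5,"ty": -0.02,"tz": 0,"ax": 0,"ay": 0,"az": 0.75,"hand": 0.5},
    {"tx": -0.5,"ty": -0.02,"tz": 0,"ax": 0,"ay": 0,"az": 0.75,"hand": 0.5},
    {"tx": -0.45,"ty": -0.02,"tz": 0,"ax": 0,"ay": 0,"az": 0.7,"hand": 0.5},
    {"tx": 0,"ty": 0,"tz": 0,"ax": 0,"ay": 0,"az": 0,"hand": 0.5},
  ],
)

```text
t: 23.55
ee_pos: [560.1, -233.0, 28.3]
tcp_rot: [0.865, 0.501, 0.001, 0.001]
force: [-0.6, 0.1, 6.7]
width: 10.9
```

```bash
python3 - <<'E'
from station import manip
from h import *
s=manip.read_state();print(s['ee_pos'],yaw_of(s['tcp_rot']),s['force'],s['moment'])
p,d,K,T=snap(manip,"wrist","w15")
E
```

```text
[ 560.14724046 -232.97460239   28.29733069] 60.18753405883434 [-0.6075764   0.1339573   6.71369035] [ 0.03604574  0.24349733 -0.0614524 ]
```

View pics/w15.png

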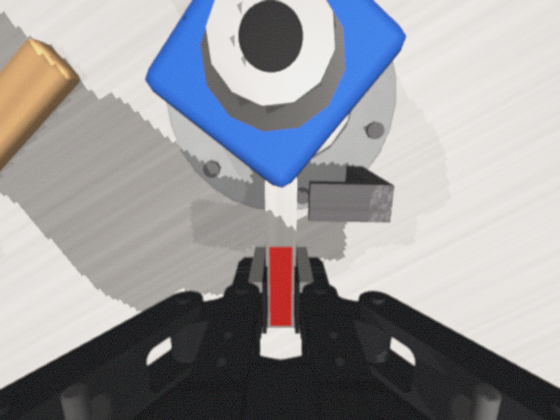

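The lever is clear of the keeper (keeper at 308–393, lever at 268–293). I let it rise under control, then release.

>>> move_arm(
  motion=[
    {"tx": 0,"ty": 0,"tz": -0.35,"ax": 0,"ay": 0,"az": 0,"hand": 0.5},
    {"tx": 0,"ty": 0,"tz": -0.35,"ax": 0,"ay": 0,"az": 0,"hand": 0.5},
    {"tx": 0,"ty": 0,"tz": -0.3,"ax": 0,"ay": 0,"az": 0,"hand": 0.5},
    {"tx": 0,"ty": 0,"tz": -0.2,"ax": 0,"ay": 0,"az": 0,"hand": 0.5},
    {"tx": 0,"ty": 0,"tz": 0,"ax": 0,"ay": 0,"az": 0,"hand": 0.5},
  ],
)

```text
t: 24.22
ee_pos: [560.0, -232.9, 39.6]
tcp_rot: [0.865, 0.502, 0.0, 0.0]
force: [1.8, 0.6, 4.7]
width: 11.0
```

>>> move_arm(
  motion=[
    {"tx": 0,"ty": 0,"tz": 0,"ax": 0,"ay": 0,"az": 0,"hand": 1.6},
    {"tx": 0,"ty": 0,"tz": 0,"ax": 0,"ay": 0,"az": 0,"hand": 2.6},
    {"tx": 0,"ty": 0,"tz": 0,"ax": 0,"ay": 0,"az": 0,"hand": 3.2},
    {"tx": 0,"ty": 0,"tz": -1,"ax": 0,"ay": 0,"az": 0,"hand": 3.2},
    {"tx": 0,"ty": 0,"tz": -3.5,"ax": 0,"ay": 0,"az": 0,"hand": 3.2},
    {"tx": 0,"ty": 0,"tz": -5,"ax": 0,"ay": 0,"az": 0,"hand": 4},
    {"tx": 0,"ty": 0,"tz": -5,"ax": 0,"ay": 0,"az": 0,"hand": 4},
    {"tx": 0,"ty": 0,"tz": -3,"ax": 0,"ay": 0,"az": 0,"hand": 4},
    {"tx": 0,"ty": 0,"tz": 0,"ax": 0,"ay": 0,"az": 0,"hand": 4},
  ],
)

```text
t: 25.35
ee_pos: [561.1, -232.8, 217.5]
tcp_rot: [0.865, 0.502, 0.002, 0.003]
force: [-0.2, 0.4, -1.2]
width: 39.8
```

```bash
python3 - <<'E'
from station import manip
from h import *
s=manip.read_state();print(s['ee_pos'],yaw_of(s['tcp_rot']),s['force'],s['t'])
p,d,K,T=snap(manip,"wrist","w16");snap(manip,"scene","s16");P=cloud(d,K,T);z=P[...,2];hsv=cv2.cvtColor(p,cv2.COLOR_BGR2HSV)
r=((hsv[...,0]<6)|(hsv[...,0]>174))&(hsv[...,1]>150)&(hsv[...,2]>80)&(z>30)&(np.hypot(P[...,0]-493,P[...,1]+195)<110)
q=P[r];c=q.mean(0)-[493,-195.1,0];print("red",len(q),np.median(q[:,2]),"turn",np.arctan2(c[1],c[0])+np.radians(31),np.hypot(*c[:2]))
m=(np.hypot(P[...,0]-493,P[...,1]+195)<25)&(z>131)&(z<148)
v,u=np.nonzero(m);print(len(u),np.percentile(z[m],[50,90,98]), onz(u.mean(),v.mean(),138,K,T))
a=cv2.imread("pics/w16.png");b=cv2.imread("pics/s16.png")
b=cv2.resize(b[110:210,180:300],(504,420),interpolation=cv2.INTER_CUBIC)
cv2.imwrite("pics/p16.png",np.hstack([cv2.resize(a,(400,300)),cv2.resize(b,(360,300))]))
E
```

```text
[ 561.05472552 -232.79568394  217.53654127] 60.227963210398215 [-0.19417437  0.39202768 -1.24518637] 25.35
red 287 65.80281399562239 turn 0.018945941912371866 74.99092296793951
476 [137.86648111 139.25475189 139.86954402] [ 492.75192105 -196.14063039  138.        ]
```

View pics/p16.png

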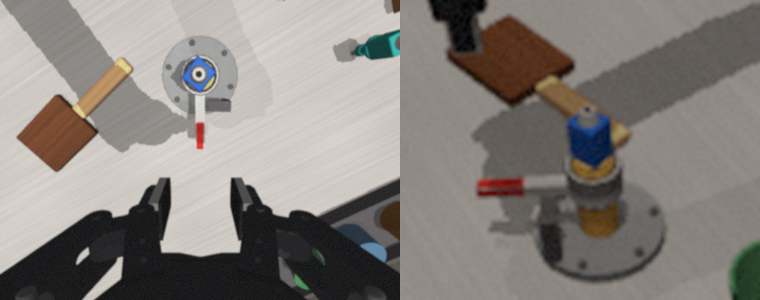

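The lever top is back at 65.8 mm, the same as at the start, and turned about 0.02 rad. The tip is at 138 mm and the nozzle stands alone. Handing in.

>>> move_arm(
  motion=[
    {"tx": 0,"ty": 0,"tz": 0,"ax": 0,"ay": 0,"az": 0,"hand": 4},
    {"tx": 0,"ty": 0,"tz": 0,"ax": 0,"ay": 0,"az": 0,"hand": 4},
  ],
)

```text
t: 25.7
ee_pos: [558.7, -232.7, 212.7]
tcp_rot: [0.865, 0.502, -0.001, -0.001]
force: [0.2, -0.8, 0.3]
width: 39.9
```

```bash
python3 -c "
from station import manip
print(manip.hand_in()); print(manip.read_state()['t'])"
```

```text
the job is handed in; nothing more can be done
None
the job is handed in; nothing more can be done
```

The blue nozzle is coupled and standing by itself, and the job was handed in at about 26 s. No verdict was reported.

**What I did:**
- I pushed the sleeve back, turned its lever under the keeper to about 0.41 rad and let go.
- I pushed the stem in until its shoulder was home. The largest push I read was about 10 N.
- I turned the lever out and let the sleeve rise under control before letting go.
- I did not need to turn the stem to find the seat. The wrist camera's depth image could see the slot down the bore (at about 112° in world axes), and the tang went in at that angle with almost no force.

**Last checks:**

| Check | Reading | Expected |
|---|---|---|
| Tip height | about 138 mm | 138 mm when home |
| Lever top height | 65.8 mm | 65.8 mm as at the start, so sleeve fully forward |
| Lever turn | about 0.02 rad | below 0.15 rad |
| Gripper | clear of everything | touching nothing |

**Things that went wrong or disagreed:**
- **First move:** a sign error of mine sent the arm too close to its base. Joint 4 read 2.422 against its 2.42 limit, and the force briefly read 66 N. It cleared at once and I saw no contact.
- **Tip position:** the last views put the tip 1 to 1.5 mm off the measured axis. That is within camera error and inside the 3 mm allowed.
- **Not checked directly:** I did not measure the nozzle's tilt, or re-measure the orange nozzle, tumbler, jacks or paddle. Orange and the paddle looked unmoved in the later views.

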